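# Index the covered spice carousel and put the jar away

## Task

Put the green-labelled spice jar away in the covered spice carousel. Press the carousel's knob down only until it is felt to meet its soft stop, without leaning on it, turn it the shorter way round until the empty well stands in the cover's opening, and let the knob spring up again so that the carousel is locked there; then stand the jar gently in the empty well, upright and fully down, and let go. Leave everything else where it stands.

Things in the scene. Friction and masses are not known exactly. Their poses are not given: they have to be found in the camera images.
- carousel: round wooden base, 228 mm across, 10 mm high; origin: its middle on the worktop. A clear cover (112 mm radius, top 120 mm up) stands on it, cut open, wall and top, over 50 degrees either side of the base's own -x (orange dot on base and cover), from the 30 mm radius middle housing outward. z is the turning axis; it stands fast
- rotor (a joint): turn of the tray with its knob, rad, endless, counter-clockwise from above positive. Five wells and five lock stops, 72 degrees apart; the empty well is at the opening at 0 and at 6.283; starts locked at another stop (about 1.26, 2.51, 3.77 or 5.03). Knob up: locked. Pressed: turns freely. Let go between stops, the spring walks it on to the nearest stop within 1 s
- knob_top (a point): middle of the top of the round fluted black knob (36 mm across, 32 mm tall, orange pointer toward the empty well), 172 mm above the worktop when up; free down to the cover's collar 47 mm below it. Spring 8 N, +0.15 N per mm. The lock lets go after 5 to 13 mm of press (hidden, differs from start to start); about 1 mm deeper a rubber stop is met: 12 N on it is too much
- knob: the black knob itself; origin: middle of its underside, 32 mm below its top. It turns with the tray (joint rotor) and sinks when pressed; grip it across its 36 mm round side; one grasp turns it one stop (72 degrees)
- cover: clear cover with the grey lock housing (30 mm radius) in its middle; it holds the hidden lock and rubber stop that the knob works against; origin: on the turning axis at its top face, 120 mm above the worktop; fixed to the base
- empty_well (a point): middle of the floor of the empty well, which turns with the tray: a white round cup 78 mm from the turning axis, bore 46 mm, outer diameter 53 mm, wall 20 mm high, floor 17 mm above the worktop; an orange bar on the tray points to it
- spice_jar: loose glass spice jar with green label and dark screw cap standing on the worktop left of the carousel, 96 mm tall, body 42 mm and cap 43 mm across (cap: the top 21 mm), about 0.11 kg; origin: middle of its underside, z up
- pepper_mill: wooden pepper mill, 58 mm across, 170 mm tall, bystander; origin under its middle
- cereal_bowl: green and white bowl, 140 mm across, 72 mm tall, bystander; origin under its middle
- mug: white mug with a blue-green band, 97 mm tall, bystander; origin under its middle
- honey_jar: squat honey jar with black cap, 63 mm across, 94 mm tall, bystander; origin under its middle
- lemon: lemon, 71 mm long, bystander; origin under its middle
- lime: lime, 60 mm long, bystander; origin under its middle
There are look-alikes about, which are no part of the job. What is shaped like the spice_jar but blue or turquoise is not meant.

How it is judged:
On the way:
1. the carousel is locked (knob up) with its empty well in the opening ((value of joint rotor between -0.06 and 0.06 rad or value of joint rotor between 6.22319 and 6.34319 rad) and z of knob_top in the frame of carousel above 0.17 m), for 0.2 s.
At the end, for the whole second after the job is handed in: the carousel is locked with the empty well's place in the middle of the opening (rotor within 0.06 rad of 0 or 6.283, knob up to within 2 mm), and the spice jar stands at rest in that well: within 4 mm of its middle, its foot within 3 mm of the well's floor, tilted less than 0.06 rad (all of step 1 and horizontal distance between spice_jar and empty_well below 0.004 m and z of spice_jar in the frame of empty_well between -0.004 and 0.003 m and angle between spice_jar's own z axis and vertical below 0.06 rad and linear speed of spice_jar below 0.02 m/s); the robot touches nothing.
It fails at once if the carousel is turned the longer way round (more than 2.9 rad from where it started) (distance of empty_well from where it was at the start of the episode above 0.1549 m).
It fails at once if the knob is driven against its lock or rubber stop with more than 12 N (contact force between knob and cover above 12 N and contact force between the fingers and knob above 20 N).
It fails at once if the jar is dropped or knocked away (moves faster than 0.45 m/s while not held) (linear speed of spice_jar above 0.45 m/s and contact force between the fingers and spice_jar below 0.1 N).
It fails at once if the jar is forced against the carousel with more than 35 N (contact force between spice_jar and carousel above 35 N).
It fails at once if a bystander (pepper mill, bowl, mug, honey jar, lemon or lime) is shifted by more than 20 mm (distance of any of pepper_mill, cereal_bowl, mug, honey_jar, lemon, lime from where it was at the start of the episode above 0.02 m).
It also fails if it takes over 72 s, if anything falls off the work surface, if the arm or the gripper's body presses on something with over 40 N, if the wrist force passes 120 N, or if a joint passes its speed limit or range.

## Robot

A 6-joint arm with a two-finger parallel gripper is mounted at the origin on a cart in front of the work surface, level with it; the furniture and walls round the work are solid. World frame = base frame: x ahead of the robot, y to its left, z up, the work surface at z = 0. Lengths are in m, angles in rad, forces in N, time in s.
With the tool pointing down it reaches from about 0.375 to 0.9 m from the base axis. Payload 3.1 kg.
Tool frame: the origin (TCP) lies on the centre line of the jaws, within the pads' length; the fingertips stand 19 mm ahead of it and the grasp point (between the pads) is the TCP; y points along the fingers, x is the direction in which the jaws open and shut, and the axes are right-handed (so a half turn about y gives the same grasp; the last joint's range is limited). The gripper opens to 85 mm and grips with 20 to 120 N. Pads are 22 mm wide; open, the fingers measure 114 mm over their backs; the gripper's body (76 mm by 85 mm) begins 54 mm behind the grasp point. The pads swing forward as they close: fully open they stand 13 mm farther back than shut.
Start: joints at [-1.508, 0.527, 1.433, -0, 1.181, -0.178], TCP at [0.15, -0.607, 0.25] pointing down, gripper open.
Joint ranges: [-3.08, 3.08], [-0.75, 2.2], [0.22, 2.44], [-1.43, 4.57], [0, 2.65], [-2.85, 2.85]. Speed limits (rad/s): [2.79, 2.79, 3.14, 3.14, 3.14, 3.14].

## Interface

Orientations are given as a unit quaternion [x, y, z, w].
In Python, from station import * gives the robot as it stands.
- The arm moves only by the tool step_arm, never from a script. Its argument "moves" is a list of rows, each a list of 7 numbers: the turn, a rotation vector about the tool's x, y, z in rad, then the shift along the tool's x, y, z in cm, then the closure, from -1 (fully open) to 1 (shut). A call has 1 to 12 rows; each row is the pose to reach, as a shift and turn from the pose measured when the call began, along the tool's axes at that moment; what a row does not reach only later rows make up. A row lasts 1/8 s, in which the tool goes at most 62.5 mm and 10.7 degrees, less where a joint would pass 70% of its speed; a pose out of reach is approached as far as the arm can. A call with a gripper value outside its range is refused whole. The fingers move at their own pace and stop on an object; "grip_force" is the grip in N (left out, the last holds). Time passes only in rows, so rows that repeat a pose let the fingers close. It gives the time, the measured TCP pose, the force and the opening at its end, in the units of the state.
- sense(): the state, without advancing time (a new reading comes with each control period).
- snapshot(name): name is "side" or "top" or "wrist"; returns a dict with "frame" (384x512x3 uint8, red, green, blue), "z_map" (384x512 float32, m along the optical axis (not along the pixel's ray), 0 where there is no reading), "vfov" (degrees; the focal length in pixels is half the picture's height over the tangent of half this angle, whatever the lens; pixels are square), "cx", "cy" (the principal point, pixels), "xyz" and "orientation" of the camera in the world. Camera axes: x right, y down, z forward; pixel columns grow to the right and rows downward; lengths in m; the calibration is good to about 2 mm. A picture is of the moment at which its call begins.
- sign_off(): hands the job in, once; it reports no verdict.
The state is a dict: "t": time; "q": joint angles; "qd": joint speeds; "tau": joint torques, N m; "tcp_pos": TCP position; "tool_rot": TCP orientation; "force": force on the tool from outside, world axes, zero at the start; "ft_torque": the same for the moment, N m; "finger_gap": opening from 0.0 (shut) to 1.0 (fully open).
Only numpy, scipy, OpenCV 4.12 (cv2) and the standard library are available. Lean on these libraries where they do the work, as an engineer would, in place of code of your own. Each camera call takes 0.05 s, during which the arm holds its last target.

## Working session

There is one attempt and no reset: what is moved stays moved. The work goes in short steps, Python scripts to look and compute and a tool call to move; the robot and the scene stay as the last step left them, time stands still between calls to the robot, and variables do not carry over. Pictures are saved under pics/ and viewed, and the job is handed in when it is done.

Besides the shell and the picture viewer there is one more tool, called as name([rows], argument=value, ...), one row to a line, values as JSON. step_arm: Moves the arm, as the interface text tells. Its arguments: {"type":"object","properties":{"moves":{"type":"array","items":{"type":"array","items":{"type":"number"}}},"grip_force":{"type":"number"}},"required":["moves"]}

```bash
ls; mkdir -p pics; cat > h.py <<'E'
from station import *
import numpy as np, cv2
from scipy.spatial.transform import Rotation as R
def snap(n,out=None):
    s=snapshot(n)
    if out: cv2.imwrite('pics/'+out,s['frame'][:,:,::-1])
    np.savez('/tmp/'+n+'.npz',**s)
    return s
def load(n):
    d=np.load('/tmp/'+n+'.npz'); return {k:d[k] for k in d}
def ray(s,u,v):
    H=s['frame'].shape[0]; f=H/2/np.tan(np.radians(float(s['vfov']))/2)
    d=np.array([(u-float(s['cx']))/f,(v-float(s['cy']))/f,1.0])
    return np.array(s['xyz']),R.from_quat(s['orientation']).apply(d)
def onplane(s,u,v,z):
    o,d=ray(s,u,v); return o+d*(z-o[2])/d[2]
def depthpt(s,u,v):
    o,d=ray(s,u,v); return o+d*s['z_map'][int(v),int(u)]
E
python3 - <<'E'
from h import *
print(sense())
for n in ['side','top','wrist']:
    s=snap(n,n+'0.png'); print(n,s['vfov'],s['cx'],s['cy'],s['xyz'],R.from_quat(s['orientation']).as_matrix().round(3).tolist())
E
```

```text
pics
{'t': 0.0, 'q': array([-1.50747994e+00,  5.28467139e-01,  1.43393202e+00, -1.57987707e-05,
        1.18140517e+00, -1.78516360e-01]), 'qd': array([ 0.00150449, -0.00019206, -0.00024895, -0.00050267, -0.00036376,
       -0.00116157]), 'tau': array([ 3.42540661e-04, -4.42343724e+01, -1.78021753e+01, -1.63769741e-04,
        8.45481001e-03, -6.32953636e-07]), 'tcp_pos': array([ 0.14964663, -0.6061063 ,  0.24932353]), 'tool_rot': array([-0.5560808 ,  0.43656038, -0.43551232,  0.5572416 ]), 'force': array([ 0.85190265,  0.23801924, -0.29455698]), 'ft_torque': array([ 0.04555565, -0.06719121,  0.02608067]), 'finger_gap': 1.0010614839181036}
side 51.88045721957418 255.49611716774436 195.03405563738224 [0.00921203 0.97176901 0.8847375 ] [[-0.849, -0.319, 0.42], [-0.527, 0.546, -0.651], [-0.022, -0.774, -0.632]]
top 44.818029212682376 252.93977585005936 203.02652744503456 [0.346383   0.16782561 1.52020208] [[0.029, -0.99, 0.136], [-0.999, -0.026, 0.023], [-0.02, -0.137, -0.99]]
wrist 69.3930537252787 255.2987122648521 193.26256265884356 [ 0.21891723 -0.58885814  0.37373822] [[0.239, -0.932, -0.273], [-0.971, -0.23, -0.066], [-0.001, 0.281, -0.96]]
```

View pics/top0.png

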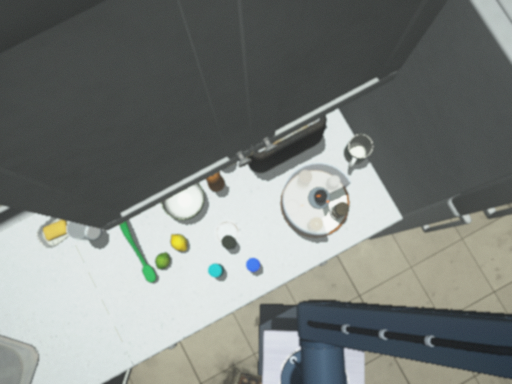

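View pics/side0.png

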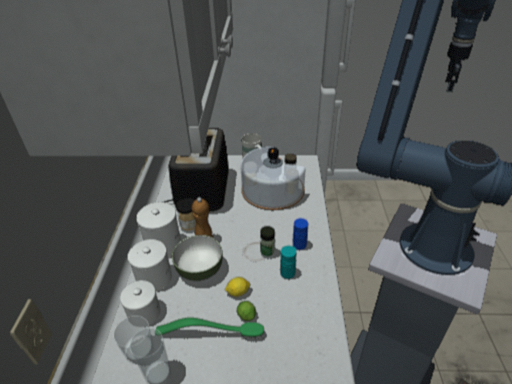

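```bash
python3 - <<'E'
from h import *
t=load('top');s=load('side')
cv2.imwrite('pics/t1.png',cv2.resize(t['frame'][140:270,200:390,::-1],None,fx=4,fy=4,interpolation=cv2.INTER_CUBIC))
cv2.imwrite('pics/s1.png',cv2.resize(s['frame'][130:290,170:330,::-1],None,fx=3.7,fy=3.7,interpolation=cv2.INTER_CUBIC))
for n,(u,v) in dict(knob=(320,197),cov=(300,190),jar=(229,242),blue=(253,266),mill=(215,183),table=(280,260),cabinet=(150,100),cabedge=(230,160),toaster=(290,150),mug=(358,148),darkcap=(340,211)).items(): print(n,depthpt(t,u,v).round(3))
E
```

```text
knob [0.346 0.168 1.52 ]
cov [0.583 0.059 0.118]
jar [0.42  0.271 0.094]
blue [0.35  0.196 0.093]
mill [0.595 0.317 0.136]
table [0.372 0.111 0.001]
cabinet [0.545 0.31  0.976]
cabedge [0.574 0.243 0.54 ]
toaster [0.703 0.092 0.135]
mug [ 0.747 -0.14   0.009]
darkcap [ 0.523 -0.064  0.111]
```

View pics/t1.png

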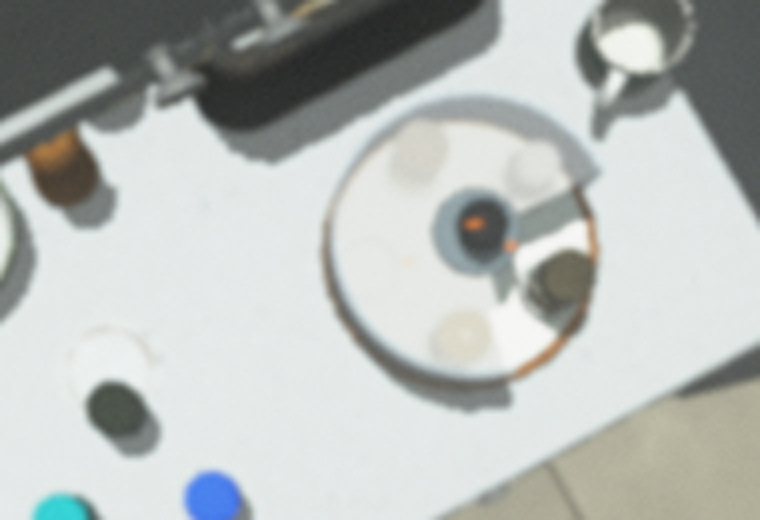

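View pics/s1.png

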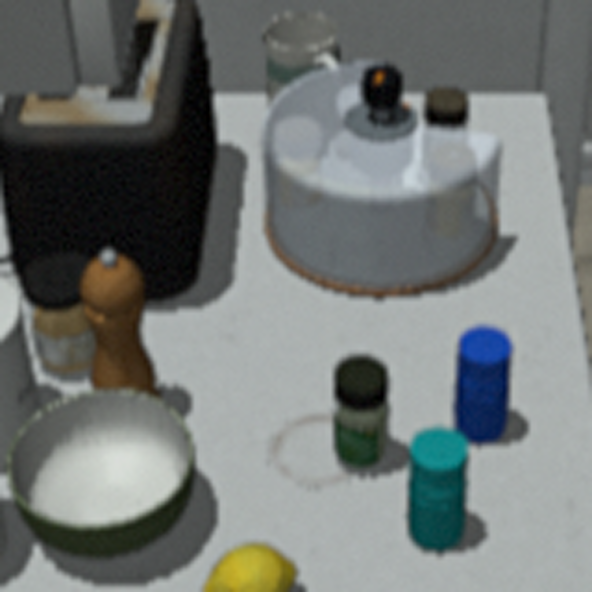

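```bash
python3 - <<'E'
from h import *
t=load('top');s=load('side')
def tri(a,b):
    o1,d1=ray(t,*a);o2,d2=ray(s,*b)
    A=np.stack([d1,-d2],1);k=np.linalg.lstsq(A,o2-o1,rcond=None)[0]
    p,q=o1+d1*k[0],o2+d2*k[1]; return ((p+q)/2).round(4),np.linalg.norm(p-q).round(4)
print('knob',onplane(t,320.75,196.5,.172),onplane(s,273.2,150.5,.172),tri((320.75,196.5),(273.2,151)))
print('jar',onplane(t,200+115/4,140+407/4,.096),onplane(s,170+361/3.7,130+372/3.7,.096))
print('cover', onplane(t,200+462/4,140+240/4,.12))
hsv=cv2.cvtColor(t['frame'],cv2.COLOR_RGB2HSV)
# base rim brown
m=((hsv[...,0]<20)&(hsv[...,1]>70)).astype(np.uint8)
m[:, :275]=0; m[:,360:]=0; m[:160]=0; m[245:]=0
ys,xs=np.nonzero(m); P=np.array([onplane(t,x,y,.008)[:2] for x,y in zip(xs,ys)])
def fit(P):
    A=np.c_[2*P,np.ones(len(P))]; c=np.linalg.lstsq(A,(P**2).sum(1),rcond=None)[0]
    return c[:2],np.sqrt(c[2]+c[:2]@c[:2])
c,r=fit(P)
for _ in range(5):
    e=abs(np.linalg.norm(P-c,axis=1)-r); P=P[e<max(.006,np.percentile(e,0))] if (e<.006).sum()>10 else P; c,r=fit(P)
print('base',c,r,len(P))
print(R.from_quat(sense()['tool_rot']).as_matrix().round(3))
for n,(u,v) in dict(orangedot=(200+511/4,140+245/4),ptr=(200+475/4,140+222/4),wdark=(200+562/4,140+275/4),wl=(200+460/4,140+335/4),w1=(200+535/4,140+170/4),w2=(200+415/4,140+150/4)).items(): print(n,onplane(t,u,v,.11 if n[0]=='w' else (.172 if n=='ptr' else .12))[:2].round(4))
E
```

```text
knob [0.55623518 0.00209515 0.172     ] [0.55517417 0.01057031 0.172     ] (array([0.5587, 0.0017, 0.1637]), np.float64(0.0026))
jar [0.42099282 0.27188051 0.096     ] [0.41952013 0.27813869 0.096     ]
cover [0.55319222 0.01147459 0.12      ]
base [ 0.53626358 -0.05003347] 0.06250950317941945 36
[[ 0.239 -0.     0.971]
 [-0.971  0.002  0.239]
 [-0.002 -1.     0.   ]]
orangedot [ 0.5503 -0.0256]
ptr [0.559  0.0079]
wdark [ 0.5297 -0.0657]
wl [0.4819 0.0111]
w1 [ 0.6103 -0.0449]
w2 [0.6236 0.0471]
```

step_arm([
  [0,0,0,-4,-0.5,4.5,-1],
  [0,0,0,-8.5,-1,9.3,-1],
  [0,0,0,-13,-1.5,14.2,-1],
  [0,0,0,-17.5,-2,19,-1],
  [0,0,0,-22,-2.5,24,-1],
  [0,0,0,-26.5,-3,29,-1],
  [0,0,0,-31,-3.5,34,-1],
  [0,0,0,-35.5,-4,39,-1],
  [0,0,0,-40,-4.5,44,-1],
  [0,0,0,-44.5,-5,48.5,-1],
  [0,0,0,-48,-5,52.5,-1],
  [0,0,0,-49.4,-5,54,-1],
])

```text
t: 1.65
tcp_pos: [0.5567, 0.005, 0.3006]
tool_rot: [-0.556, 0.436, -0.435, 0.558]
force: [0.2, -0.4, -0.5]
finger_gap: 0.999
```

```bash
python3 - <<'E'
from h import *
print(sense()); s=snap('wrist','w1.png')
E
```

```text
{'t': 1.65, 'q': array([-0.19269413,  0.37837473,  1.54501821,  0.00179214,  1.21822108,
        1.13407815]), 'qd': array([ 0.66401934,  0.28776759, -0.49038949, -0.01085996,  0.20138793,
        0.66993755]), 'tau': array([-1.01627324e+00, -3.94692886e+01, -1.70218885e+01,  1.75633505e-01,
       -2.19360867e-02, -4.10094224e-01]), 'tcp_pos': array([0.55665905, 0.00495644, 0.30056043]), 'tool_rot': array([-0.55647613,  0.43587675, -0.43532395,  0.55752923]), 'force': array([ 0.16470667, -0.43979883, -0.46424941]), 'ft_torque': array([-0.0499723 , -0.01111553, -0.02732053]), 'finger_gap': 0.9988961655265278}
```

View pics/w1.png

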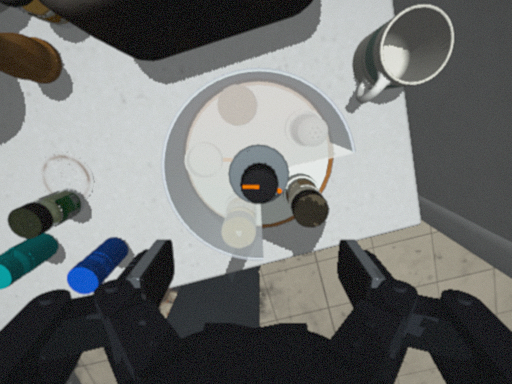

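step_arm([
  [0,0,0,0,0,0,-1],
  [0,0,0,0,0,0,-1],
])

```text
t: 1.95
tcp_pos: [0.559, 0.0089, 0.3004]
tool_rot: [-0.555, 0.435, -0.435, 0.56]
force: [-0.9, 0.2, 0.0]
finger_gap: 0.999
```

```bash
cat > m.py <<'E'
from h import *
import sys
s0=sense(); print(s0['t'],s0['q'].round(3),s0['tcp_pos'].round(4),s0['force'].round(2))
s=snap('wrist',sys.argv[1])
print(s['xyz'].round(4) if hasattr(s['xyz'],'round') else s['xyz'],R.from_quat(s['orientation']).as_matrix().round(3).tolist())
E
python3 m.py w2.png
```

```text
1.95 [-0.187  0.381  1.542  0.007  1.217  1.136] [0.559  0.0089 0.3004] [-0.89  0.15  0.  ]
[0.6277 0.026  0.425 ] [[0.243, -0.932, -0.269], [-0.97, -0.235, -0.064], [-0.004, 0.277, -0.961]]
```

View pics/w2.png

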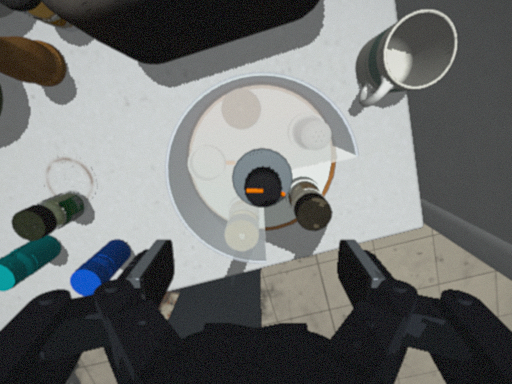

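```bash
python3 - <<'E'
from h import *
s=load('wrist')
f=s['frame']
cv2.imwrite('pics/w2z.png',cv2.resize(f[60:270,150:370,::-1],None,fx=3.6,fy=2.8*3.6/2.8,interpolation=cv2.INTER_CUBIC)[:600*2])
g=f.max(2)
m=(g<45).astype(np.uint8); m[:150]=0;m[215:]=0;m[:,:235]=0;m[:,290:]=0
n,l,st,c=cv2.connectedComponentsWithStats(m); print(st,c)
for u,v in [(263,180),(245,160),(240,175),(210,160),(310,130),(240,105),(240,235),(312,212)]: print((u,v),depthpt(s,u,v).round(4))
E
```

```text
[[     0      0    512    384 195757]
 [   245    167     36     39    851]] [[255.46386081 191.52204519]
 [263.81316099 186.42890717]]
(263, 180) [0.5712 0.0055 0.1726]
(245, 160) [0.5775 0.0262 0.1257]
(240, 175) [0.5598 0.0277 0.1249]
(210, 160) [0.5674 0.0636 0.1214]
(310, 130) [ 0.6251 -0.0337  0.1209]
(240, 105) [0.6317 0.0448 0.1213]
(240, 235) [0.4875 0.011  0.1205]
(312, 212) [ 0.5345 -0.0655  0.1141]
```

View pics/w2z.png

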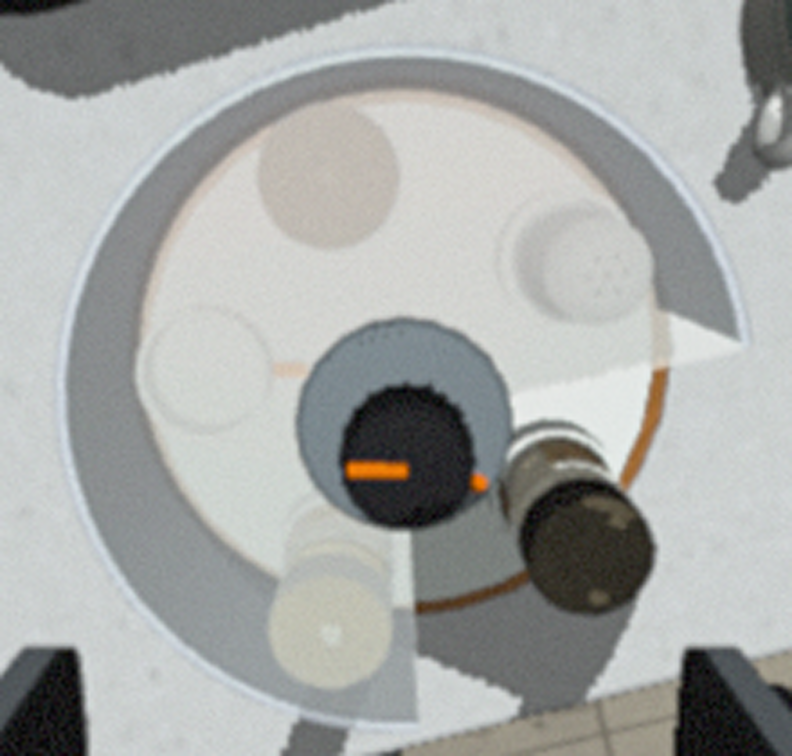

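```bash
cat >> h.py <<'E'
def cloud(s):
    H,W=s['z_map'].shape; f=H/2/np.tan(np.radians(float(s['vfov']))/2)
    v,u=np.mgrid[:H,:W]; z=s['z_map']
    P=np.stack([(u-float(s['cx']))/f*z,(v-float(s['cy']))/f*z,z],-1)
    return P@R.from_quat(s['orientation']).as_matrix().T+np.array(s['xyz'])
def fit(P):
    A=np.c_[2*P,np.ones(len(P))]; c=np.linalg.lstsq(A,(P**2).sum(1),rcond=None)[0]
    return c[:2],np.sqrt(c[2]+c[:2]@c[:2])
E
python3 - <<'E'
from h import *
s=load('wrist');C=cloud(s)
roi=np.zeros(C.shape[:2],bool);roi[150:215,230:300]=1
m=roi&(abs(C[...,2]-.172)<.004)&(s['z_map']>0)
P=C[m];print(m.sum(),P.mean(0),P[:,:2].min(0),P[:,:2].max(0))
(c,r)=cv2.minEnclosingCircle(P[:,:2].astype(np.float32));print('knob',c,r)
# cover rim
m=(abs(C[...,2]-.1205)<.004)&(np.hypot(C[...,0]-.556,C[...,1]-.003)<.13)
P=C[m][:,:2]; (c,r)=cv2.minEnclosingCircle(P.astype(np.float32));print('cover',c,r)
# pointer orange
h=cv2.cvtColor(s['frame'],cv2.COLOR_RGB2HSV)
o=(h[...,0]<15)&(h[...,1]>180)&(h[...,2]>150); o[:180]=0;o[198:]=0
for a,b,n,z in [(240,268,'ptr',.172),(275,290,'dot',.125)]:
    vs,us=np.nonzero(o[:,a:b]);us=us+a; print(n,len(us),onplane(s,us.mean(),vs.mean(),z),us.min(),us.max())
    if n=='ptr':
        Q=np.array([onplane(s,u,v,z)[:2] for u,v in zip(us,vs)]);w,V=np.linalg.eigh(np.cov(Q.T));print(V[:,1],Q.min(0),Q.max(0))
# black component
k=(s['frame'].max(2)<60).astype(np.uint8);k[~roi]=0
cn=max(cv2.findContours(k,0,1)[0],key=cv2.contourArea)[:,0]
e=cv2.fitEllipse(cn);print(e)
E
```

```text
1059 [0.56271095 0.00332914 0.17254455] [ 0.54369953 -0.01459142] [0.57932963 0.0208279 ]
knob (0.5615911483764648, 0.0028445508796721697) 0.01817052625119686
cover (0.5619300007820129, 0.0030126289930194616) 0.11022111028432846
ptr 11 [0.56003438 0.01281038 0.172     ] 248 258
[7.70749613e-05 9.99999997e-01] [0.55675641 0.00737091] [0.56172342 0.01725138]
dot 4 [ 0.55108924 -0.02464839  0.125     ] 282 284
((263.39154052734375, 186.26622009277344), (34.32857131958008, 39.06296157836914), 168.61260986328125)
```

step_arm([
  [0,0,0,0.3,2.5,0.1,-1],
  [0,0,0,0.65,6,0.1,-1],
  [0,0,0,0.65,9.5,0.1,-1],
  [0,0,0,0.65,11,0.1,-1],
  [0,0,0,0.65,11,0.1,-1],
  [0,0,0,0.65,11,0.1,-1],
])

```text
t: 2.75
tcp_pos: [0.5626, 0.0024, 0.1917]
tool_rot: [-0.554, 0.435, -0.436, 0.56]
force: [0.7, -0.0, 0.0]
finger_gap: 0.996
```

```bash
python3 m.py w3.png; python3 -c "
from h import *
print(R.from_quat(sense()['tool_rot']).as_matrix().round(4))"
```

```text
2.75 [-0.197  0.518  1.653  0.008  0.965  1.125] [0.5626 0.0024 0.1917] [ 0.68 -0.04  0.  ]
[0.6311 0.0196 0.3165] [[0.242, -0.933, -0.267], [-0.97, -0.233, -0.064], [-0.003, 0.275, -0.962]]
[[ 0.2422  0.0064  0.9702]
 [-0.9702  0.0051  0.2422]
 [-0.0034 -1.      0.0074]]
```

View pics/w3.png

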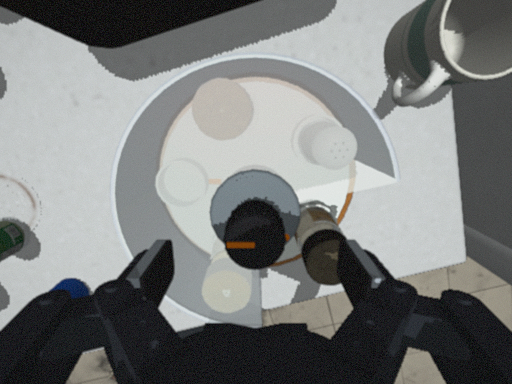

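```bash
cat > k.py <<'E'
from h import *
s=load('wrist');C=cloud(s)
near=np.hypot(C[...,0]-.5617,C[...,1]-.0029)
m=(abs(C[...,2]-.1715)<.005)&(near<.025)&(s['frame'].max(2)<200)
P=C[m]; c,r=cv2.minEnclosingCircle(P[:,:2].astype(np.float32));print('knob',c,r,P[:,2].mean(),m.sum())
m=(abs(C[...,2]-.1205)<.004)&(near<.13)
P=C[m][:,:2]; (c,r)=cv2.minEnclosingCircle(P.astype(np.float32));print('cover',c,r)
E
python3 k.py
```

```text
knob (0.5624164938926697, 0.0034276549704372883) 0.018653111532330513 0.1722986138996314 2834
cover (0.5621269941329956, 0.0032715564593672752) 0.10994596779346466
```

step_arm([
  [0,0,0,-0.08,1.5,-0.04,-1],
  [0,0,0,-0.08,2.9,-0.04,-1],
  [0,0,0,-0.08,2.9,-0.04,-0.4],
  [0,0,0,-0.08,2.9,-0.04,-0.1],
  [0,0,0,-0.08,2.9,-0.04,0],
], grip_force=30)

```text
t: 3.42
tcp_pos: [0.5626, 0.0034, 0.1631]
tool_rot: [-0.554, 0.434, -0.436, 0.56]
force: [0.4, 0.8, 0.1]
finger_gap: 0.501
```

```bash
python3 m.py w4.png; python3 -c "
from h import *
print(sense())"
```

```text
3.425 [-0.196  0.559  1.677  0.008  0.899  1.125] [0.5626 0.0034 0.1631] [0.39 0.76 0.14]
[0.631  0.0206 0.288 ] [[0.242, -0.933, -0.266], [-0.97, -0.234, -0.064], [-0.002, 0.274, -0.962]]
{'t': 3.475, 'q': array([-0.19567252,  0.55932134,  1.67732918,  0.00794256,  0.89893414,
        1.12543218]), 'qd': array([-0.00025792, -0.00196278,  0.00232071, -0.00078059, -0.00124557,
        0.001592  ]), 'tau': array([ 5.39197245e-04, -4.09829378e+01, -1.32624498e+01,  1.70954346e-02,
       -1.81878742e-02, -1.50131359e-05]), 'tcp_pos': array([0.56261571, 0.00340395, 0.16321597]), 'tool_rot': array([-0.55437249,  0.43430616, -0.43612824,  0.56021555]), 'force': array([-0.36206125, -0.32921496, -0.66350468]), 'ft_torque': array([ 0.01606184, -0.00618645, -0.03484496]), 'finger_gap': 0.5007022463023038}
```

View pics/w4.png

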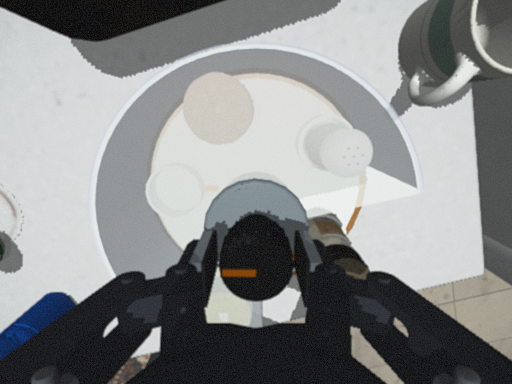

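step_arm([
  [0,0,0,0,0,0,0.1],
  [0,0,0,0,0,0,0.3],
  [0,0,0,0,0,0,0.5],
  [0,0,0,0,0,0,0.5],
], grip_force=30)

```text
t: 3.98
tcp_pos: [0.5629, 0.0032, 0.1637]
tool_rot: [-0.554, 0.434, -0.436, 0.56]
force: [-1.3, -0.4, 5.0]
finger_gap: 0.408
```

```bash
cat > st.py <<'E'
from station import *
s=sense()
print(s['t'],s['tcp_pos'].round(4),'F',s['force'].round(2),'M',s['ft_torque'].round(2),s['finger_gap'].round(3),'q',s['q'].round(3))
E
python3 st.py
```

```text
Traceback (most recent call last):
  File "st.py", line 3, in <module>
    print(s['t'],s['tcp_pos'].round(4),'F',s['force'].round(2),'M',s['ft_torque'].round(2),s['finger_gap'].round(3),'q',s['q'].round(3))
                                                                                           ^^^^^^^^^^^^^^^^^^^^^
AttributeError: 'float' object has no attribute 'round'
```

step_arm([
  [0,0,0,0,0.1,0,0.5],
  [0,0,0,0,0.2,0,0.5],
  [0,0,0,0,0.3,0,0.5],
  [0,0,0,0,0.3,0,0.5],
])

```text
t: 4.47
tcp_pos: [0.5629, 0.0032, 0.1614]
tool_rot: [-0.554, 0.434, -0.437, 0.56]
force: [-1.5, -0.5, 7.7]
finger_gap: 0.412
```

```bash
sed -i "s/s\['finger_gap'\].round(3)/round(s['finger_gap'],3)/" st.py
python3 st.py
```

```text
4.475 [0.5629 0.0032 0.1614] F [-1.49 -0.5   7.73] M [-0.08  0.3   0.02] 0.412 q [-0.196  0.562  1.679  0.008  0.894  1.125]
```

step_arm([
  [0,0,0,0,0.1,0,0.5],
  [0,0,0,0,0.2,0,0.5],
  [0,0,0,0,0.2,0,0.5],
])

```text
t: 4.85
tcp_pos: [0.5629, 0.0032, 0.1602]
tool_rot: [-0.554, 0.434, -0.437, 0.56]
force: [-3.0, -0.1, 7.6]
finger_gap: 0.406
```

```bash
python3 st.py; python3 - <<'E'
from h import *
s=snap('wrist','w5.png')
import runpy; runpy.run_path('k.py')
E
```

```text
4.85 [0.5629 0.0032 0.1602] F [-2.99 -0.06  7.63] M [-0.14  0.29  0.02] 0.406 q [-0.196  0.564  1.68   0.008  0.89   1.125]
knob (0.5663228034973145, 0.004058871418237686) 0.02318631485104561 0.16938971946286002 4191
cover (0.5625401139259338, 0.0034711025655269623) 0.10980986803770065
```

step_arm([
  [0,0,0,0,0.1,-0.03,0.5],
  [0,0,0,0,0.2,-0.05,0.5],
  [0,0,0,0,0.25,-0.05,0.5],
])

```text
t: 5.28
tcp_pos: [0.5629, 0.0032, 0.1586]
tool_rot: [-0.554, 0.433, -0.437, 0.561]
force: [-1.2, 0.2, 7.8]
finger_gap: 0.409
```

```bash
python3 st.py
```

```text
5.275 [0.5629 0.0032 0.1586] F [-1.19  0.19  7.83] M [0.05 0.22 0.  ] 0.409 q [-0.196  0.566  1.682  0.008  0.885  1.125]
```

step_arm([
  [0,0,0,0,0.08,-0.03,0.5],
  [0,0,0,0,0.16,-0.03,0.5],
  [0,0,0,0,0.16,-0.03,0.5],
])

```text
t: 5.65
tcp_pos: [0.5629, 0.0032, 0.158]
tool_rot: [-0.554, 0.433, -0.437, 0.561]
force: [-2.0, -0.5, 7.8]
finger_gap: 0.409
```

step_arm([
  [0,0,0,0,0.08,-0.03,0.5],
  [0,0,0,0,0.16,-0.03,0.5],
  [0,0,0,0,0.16,-0.03,0.5],
])

```text
t: 6.02
tcp_pos: [0.5629, 0.0032, 0.1573]
tool_rot: [-0.553, 0.433, -0.438, 0.561]
force: [-0.7, -0.3, 8.0]
finger_gap: 0.41
```

step_arm([
  [0,0,0,0,0.08,-0.03,0.5],
  [0,0,0,0,0.16,-0.03,0.5],
  [0,0,0,0,0.16,-0.03,0.5],
])

```text
t: 6.4
tcp_pos: [0.5629, 0.0032, 0.1566]
tool_rot: [-0.553, 0.433, -0.438, 0.561]
force: [-0.4, 0.3, 8.0]
finger_gap: 0.405
```

step_arm([
  [0,0,0,0,0.08,-0.02,0.5],
  [0,0,0,0,0.16,-0.02,0.5],
  [0,0,0,0,0.16,-0.02,0.5],
])

```text
t: 6.78
tcp_pos: [0.5629, 0.0032, 0.1559]
tool_rot: [-0.553, 0.432, -0.438, 0.561]
force: [-2.0, -0.8, 8.8]
finger_gap: 0.406
```

step_arm([
  [0,0,0,0,0.08,-0.02,0.5],
  [0,0,0,0,0.16,-0.02,0.5],
  [0,0,0,0,0.16,-0.02,0.5],
])

```text
t: 7.15
tcp_pos: [0.5629, 0.0032, 0.1552]
tool_rot: [-0.553, 0.432, -0.438, 0.562]
force: [-1.1, -0.1, 7.8]
finger_gap: 0.407
```

step_arm([
  [0,0,0,0,0.08,-0.02,0.5],
  [0,0,0,0,0.16,-0.02,0.5],
  [0,0,0,0,0.16,-0.02,0.5],
])

```text
t: 7.52
tcp_pos: [0.5629, 0.0032, 0.1546]
tool_rot: [-0.553, 0.432, -0.439, 0.562]
force: [-2.2, -0.1, 8.4]
finger_gap: 0.414
```

step_arm([
  [0,0,0,0,0.08,-0.02,0.5],
  [0,0,0,0,0.16,-0.02,0.5],
  [0,0,0,0,0.16,-0.02,0.5],
])

```text
t: 7.9
tcp_pos: [0.5629, 0.0032, 0.1544]
tool_rot: [-0.552, 0.432, -0.439, 0.562]
force: [-1.9, -0.2, 11.3]
finger_gap: 0.413
```

```bash
python3 st.py; python3 - <<'E'
from h import *
print(R.from_quat(sense()['tool_rot']).as_matrix().round(4))
s=snap('wrist','w6.png')
C=cloud(s);print(np.median(C[225:250,245:268].reshape(-1,3),axis=0))
E
```

```text
7.9 [0.5629 0.0032 0.1544] F [-1.86 -0.21 11.34] M [0.02 0.48 0.01] 0.413 q [-0.197  0.57   1.689  0.01   0.867  1.124]
[[ 2.420e-01  1.600e-02  9.702e-01]
 [-9.703e-01  4.500e-03  2.419e-01]
 [-5.000e-04 -9.999e-01  1.660e-02]]
[0.57772044 0.00694926 0.16129139]
```

View pics/w6.png

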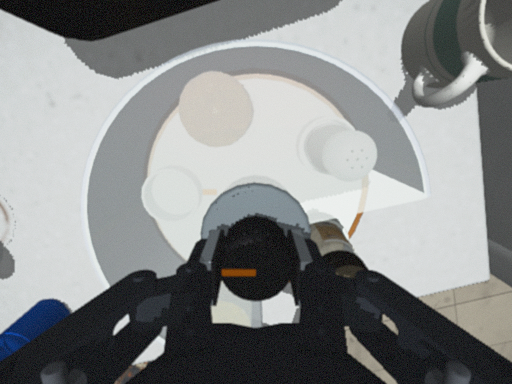

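step_arm([
  [0,-0.05,0,0,0.09,0,0.5],
  [0,-0.12,0,0,0.09,0,0.5],
  [0,-0.2,0,0,0.09,0,0.5],
])

```text
t: 8.32
tcp_pos: [0.5628, 0.0035, 0.1545]
tool_rot: [-0.594, 0.373, -0.381, 0.603]
force: [-1.6, -0.3, 9.9]
finger_gap: 0.412
```

```bash
python3 st.py; python3 - <<'E'
from h import *
print(R.from_quat(sense()['tool_rot']).as_matrix().round(4))
s=snap('wrist','w7.png')
E
```

```text
8.325 [0.5628 0.0035 0.1545] F [-1.57 -0.3   9.91] M [ 0.24  0.53 -0.  ] 0.412 q [-0.196  0.57   1.69   0.011  0.867  0.921]
[[ 0.4319  0.016   0.9018]
 [-0.9019  0.0051  0.4318]
 [ 0.0023 -0.9999  0.0166]]
```

View pics/w7.png

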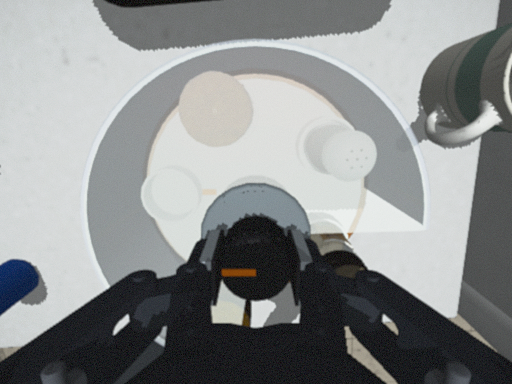

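step_arm([
  [0,-0.1,0,0,0.09,0,0.5],
  [0,-0.23,0,0,0.09,0,0.5],
  [0,-0.37,0,0,0.09,0,0.5],
  [0,-0.52,0,0,0.09,0,0.5],
  [0,-0.67,0,0,0.09,0,0.5],
  [0,-0.82,0,0,0.09,0,0.5],
  [0,-0.95,0,0,0.09,0,0.5],
  [0,-1.03,0,0,0.09,0,0.5],
  [0,-1.055,0,0,0.09,0,0.5],
  [0,-1.055,0,0,0.09,0,0.5],
])

```text
t: 9.62
tcp_pos: [0.5617, 0.0041, 0.1544]
tool_rot: [-0.704, 0.019, -0.028, 0.709]
force: [-2.2, 1.1, 10.8]
finger_gap: 0.403
```

```bash
python3 st.py; python3 - <<'E'
from h import *
M=R.from_quat(sense()['tool_rot']).as_matrix();print(M.round(4),np.degrees(np.arctan2(M[1,0],M[0,0])))
s=snap('wrist','w8.png')
E
```

```text
9.625 [0.5617 0.0041 0.1544] F [-2.15  1.1  10.76] M [ 0.29  1.18 -0.02] 0.403 q [-0.196  0.57   1.69   0.011  0.87  -0.136]
[[ 0.9977  0.013   0.0668]
 [-0.0669  0.0062  0.9977]
 [ 0.0126 -0.9999  0.007 ]] -3.837014806751953
```

View pics/w8.png

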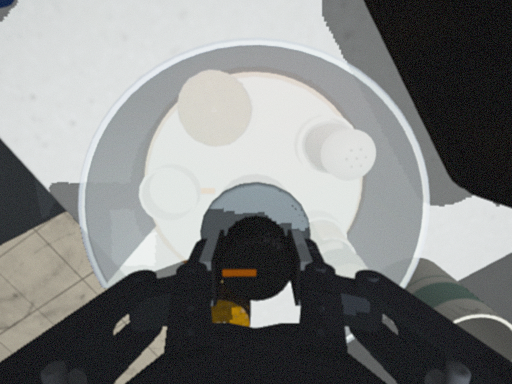

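step_arm([
  [0,0,0,0,-0.3,0,0.5],
  [0,0,0,0,-0.6,0,0.5],
  [0,0,0,0,-0.9,0,0.5],
  [0,0,0,0,-0.9,0,0.5],
  [0,0,0,0,-0.9,0,0.1],
  [0,0,0,0,-0.9,0,-0.3],
  [0,0,0,0,-0.9,0,-0.5],
])

```text
t: 10.55
tcp_pos: [0.5613, 0.0041, 0.163]
tool_rot: [-0.704, 0.019, -0.028, 0.709]
force: [-0.1, -0.2, 0.3]
finger_gap: 0.748
```

```bash
python3 st.py; python3 m.py w9.png
```

```text
10.55 [0.5613 0.0041 0.163 ] F [-0.07 -0.22  0.3 ] M [0.01 0.03 0.03] 0.748 q [-0.196  0.557  1.685  0.011  0.889 -0.136]
10.55 [-0.196  0.557  1.685  0.011  0.889 -0.136] [0.5613 0.0041 0.163 ] [-0.07 -0.22  0.3 ]
[0.5645 0.075  0.2878] [[0.998, -0.068, -0.007], [-0.067, -0.959, -0.275], [0.012, 0.275, -0.961]]
```

View pics/w9.png

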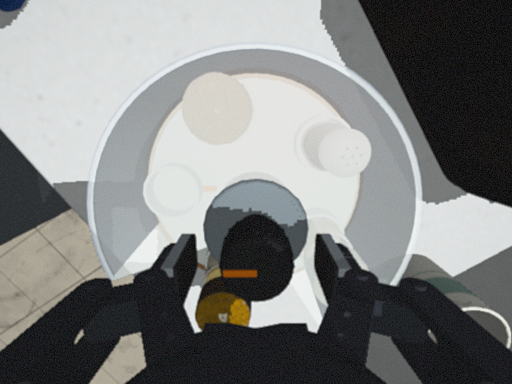

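```bash
cat > go.py <<'E'
from h import *
import sys
# usage: go.py x y z yawdeg(tool x)   -> rotvec in tool, shift cm in tool
x,y,z,w=map(float,sys.argv[1:5])
s=sense();M=R.from_quat(s['tool_rot']).as_matrix()
a=np.radians(w);X=np.array([np.cos(a),np.sin(a),0]);Y=np.array([0,0,-1.]);T=np.stack([X,Y,np.cross(X,Y)],1)
print('rv',R.from_matrix(M.T@T).as_rotvec().round(4),'cm',(M.T@(np.array([x,y,z])-s['tcp_pos'])*100).round(3))
E
python3 k.py; python3 go.py .562 .0031 .163 -76
```

```text
knob (0.5617672801017761, 0.004126965068280697) 0.01849871315062046 0.1722607361231424 4094
cover (0.5618886351585388, 0.0039472635835409164) 0.10977605730295181
rv [-0.0137  1.2594  0.006 ] cm [ 0.069  0.007 -0.09 ]
```

step_arm([
  [0,0.15,0,0,0,0,-0.5],
  [0,0.33,0,0,0,0,-0.5],
  [-0.005,0.51,0,0.03,0,0,-0.5],
  [-0.008,0.69,0,0.06,0,-0.05,-0.5],
  [-0.01,0.87,0,0.06,0,-0.05,-0.5],
  [-0.014,1.05,0,0.06,0,-0.05,-0.5],
  [-0.014,1.2,0.006,0.06,0,-0.05,-0.5],
  [-0.014,1.26,0.006,0.06,0,-0.05,-0.2],
  [-0.014,1.26,0.006,0.06,0,-0.05,0],
  [-0.014,1.26,0.006,0.06,0,-0.05,0],
])

```text
t: 11.85
tcp_pos: [0.5619, 0.0035, 0.163]
tool_rot: [0.557, -0.435, 0.435, -0.557]
force: [-0.3, -1.2, 0.3]
finger_gap: 0.502
```

```bash
python3 st.py; python3 m.py w10.png; python3 k.py;python3 go.py .562 .0035 .163 -76
```

```text
11.85 [0.5619 0.0035 0.163 ] F [-0.3  -1.17  0.31] M [ 0.05 -0.04  0.02] 0.502 q [-0.193  0.561  1.674 -0.     0.907  1.134]
11.85 [-0.193  0.561  1.674 -0.     0.907  1.134] [0.5619 0.0035 0.163 ] [-0.3  -1.17  0.31]
[0.6311 0.0213 0.2873] [[0.242, -0.931, -0.273], [-0.97, -0.232, -0.069], [0.001, 0.282, -0.96]]
knob (0.5620095729827881, 0.0031583430245518684) 0.025082968175411224 0.1721827593502423 4465
cover (0.5623316168785095, 0.0032368695829063654) 0.1097601056098938
rv [0.0002 0.     0.    ] cm [0.006 0.001 0.008]
```

View pics/w10.png

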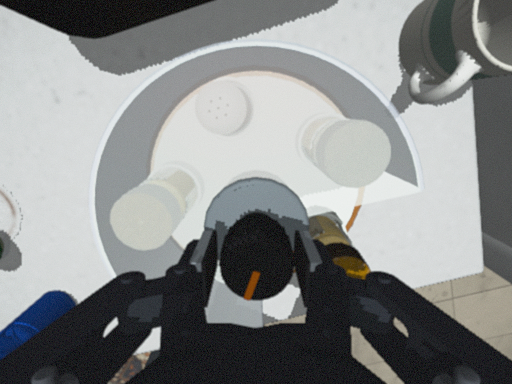

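step_arm([
  [0,0,0,0,0,0,0.1],
  [0,0,0,0,0,0,0.3],
  [0,0,0,0,0,0,0.5],
  [0,0,0,0,0,0,0.5],
  [0,0,0,0,0.15,0,0.5],
  [0,0,0,0,0.35,0,0.5],
  [0,0,0,0,0.55,0,0.5],
  [0,0,0,0,0.65,0,0.5],
  [0,0,0,0,0.65,0,0.5],
], grip_force=30)

```text
t: 13.02
tcp_pos: [0.5621, 0.0031, 0.1575]
tool_rot: [0.557, -0.435, 0.436, -0.557]
force: [-2.6, -2.8, 7.5]
finger_gap: 0.411
```

step_arm([
  [0,0,0,0,0.08,0,0.5],
  [0,0,0,0,0.16,0,0.5],
  [0,0,0,0,0.16,0,0.5],
])

```text
t: 13.4
tcp_pos: [0.5621, 0.0031, 0.1569]
tool_rot: [0.557, -0.435, 0.436, -0.557]
force: [-1.7, -0.8, 8.1]
finger_gap: 0.409
```

step_arm([
  [0,0,0,0,0.08,0,0.5],
  [0,0,0,0,0.16,0,0.5],
  [0,0,0,0,0.16,0,0.5],
])

```text
t: 13.78
tcp_pos: [0.5621, 0.0031, 0.1563]
tool_rot: [0.557, -0.435, 0.436, -0.557]
force: [-2.7, -2.0, 8.2]
finger_gap: 0.405
```

step_arm([
  [0,0,0,0,0.08,0,0.5],
  [0,0,0,0,0.16,0,0.5],
  [0,0,0,0,0.16,0,0.5],
])

```text
t: 14.15
tcp_pos: [0.5621, 0.0031, 0.1557]
tool_rot: [0.557, -0.434, 0.436, -0.557]
force: [-2.0, -1.3, 8.1]
finger_gap: 0.408
```

step_arm([
  [0,0,0,0,0.08,0,0.5],
  [0,0,0,0,0.16,0,0.5],
  [0,0,0,0,0.16,0,0.5],
])

```text
t: 14.52
tcp_pos: [0.5621, 0.0031, 0.1551]
tool_rot: [-0.557, 0.434, -0.436, 0.557]
force: [-2.0, -1.3, 8.2]
finger_gap: 0.41
```

step_arm([
  [0,0,0,0,0.08,0,0.5],
  [0,0,0,0,0.16,0,0.5],
  [0,0,0,0,0.16,0,0.5],
])

```text
t: 14.9
tcp_pos: [0.5621, 0.0031, 0.1545]
tool_rot: [-0.557, 0.434, -0.436, 0.557]
force: [-3.0, -1.4, 7.9]
finger_gap: 0.406
```

step_arm([
  [0,0,0,0,0.08,0,0.5],
  [0,0,0,0,0.15,0,0.5],
  [0,0,0,0,0.15,0,0.5],
])

```text
t: 15.28
tcp_pos: [0.5621, 0.0031, 0.1541]
tool_rot: [-0.557, 0.434, -0.436, 0.558]
force: [-2.0, -1.2, 8.4]
finger_gap: 0.407
```

step_arm([
  [0,0,0,0,0.08,0,0.5],
  [0,0,0,0,0.15,0,0.5],
  [0,0,0,0,0.15,0,0.5],
])

```text
t: 15.65
tcp_pos: [0.5621, 0.0031, 0.1539]
tool_rot: [-0.557, 0.434, -0.436, 0.558]
force: [-3.5, -1.5, 9.3]
finger_gap: 0.408
```

step_arm([
  [0,0,0,0,0.08,0,0.5],
  [0,0,0,0,0.14,0,0.5],
  [0,0,0,0,0.14,0,0.5],
])

```text
t: 16.02
tcp_pos: [0.5621, 0.0031, 0.1538]
tool_rot: [-0.557, 0.434, -0.437, 0.558]
force: [-2.3, -2.1, 10.7]
finger_gap: 0.409
```

```bash
python3 st.py; python3 go.py .5621 .0031 .154 -4
```

```text
16.025 [0.5621 0.0031 0.1538] F [-2.32 -2.1  10.74] M [-0.21  0.54 -0.02] 0.409 q [-1.930e-01  5.740e-01  1.683e+00 -1.000e-03  8.810e-01  1.134e+00]
rv [-1.2000e-03 -1.2563e+00  4.0000e-03] cm [ 0.002 -0.017  0.001]
```

step_arm([
  [0,-0.04,0,0,0.09,0,0.5],
  [0,-0.12,0,0,0.09,0,0.5],
  [0,-0.25,0,0,0.09,0,0.5],
  [0,-0.4,0,0,0.09,0,0.5],
  [0,-0.55,0,0,0.09,0,0.5],
  [0,-0.7,0,0,0.09,0,0.5],
  [0,-0.85,0,0,0.09,0,0.5],
  [0,-1.0,0,0,0.09,0,0.5],
  [0,-1.15,0,0,0.09,0,0.5],
  [0,-1.23,0,0,0.09,0,0.5],
  [0,-1.257,0,0,0.09,0,0.5],
  [0,-1.257,0,0,0.09,0,0.5],
])

```text
t: 17.52
tcp_pos: [0.5618, 0.0033, 0.154]
tool_rot: [0.707, -0.023, 0.026, -0.706]
force: [-3.4, -1.6, 9.4]
finger_gap: 0.412
```

```bash
python3 st.py; python3 m.py w11.png; python3 go.py .5621 .0031 .154 -4
```

```text
17.525 [0.5618 0.0033 0.154 ] F [-3.36 -1.62  9.38] M [-0.19  0.61 -0.04] 0.412 q [-1.930e-01  5.730e-01  1.683e+00 -1.000e-03  8.810e-01 -1.230e-01]
17.525 [-1.930e-01  5.730e-01  1.683e+00 -1.000e-03  8.810e-01 -1.230e-01] [0.5618 0.0033 0.154 ] [-3.36 -1.62  9.38]
[0.5662 0.0752 0.2782] [[0.998, -0.067, -0.016], [-0.069, -0.957, -0.282], [0.003, 0.283, -0.959]]
rv [0.0012 0.0009 0.0035] cm [ 0.026 -0.    -0.016]
```

View pics/w11.png

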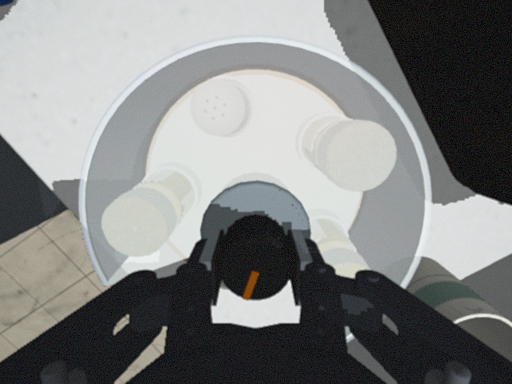

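Turned together. Raise and release, then back away upward.

step_arm([
  [0,0,0,0,-0.3,0,0.5],
  [0,0,0,0,-0.6,0,0.5],
  [0,0,0,0,-0.9,0,0.5],
  [0,0,0,0,-0.9,0,0.5],
  [0,0,0,0,-0.9,0,0.1],
  [0,0,0,0,-0.9,0,-0.3],
  [0,0,0,0,-0.9,0,-1],
  [0,0,0,0,-3,0,-1],
  [0,0,0,0,-6,0,-1],
  [0,0,0,0,-10,0,-1],
  [0,0,0,0,-14,0,-1],
  [0,0,0,0,-14,0,-1],
])

```text
t: 19.08
tcp_pos: [0.5634, 0.0033, 0.2975]
tool_rot: [0.707, -0.02, 0.028, -0.706]
force: [-0.0, -0.5, -0.0]
finger_gap: 0.999
```

```bash
python3 st.py; python3 m.py w12.png; python3 k.py; python3 -c "
from h import *
snap('top','t12.png')
snap('side','s12.png')
t=load('top');cv2.imwrite('pics/t12z.png',cv2.resize(t['frame'][140:270,200:390,::-1],None,fx=4,fy=4,interpolation=cv2.INTER_CUBIC))"
```

```text
19.075 [0.5634 0.0033 0.2975] F [-0.03 -0.52 -0.  ] M [-0.04 -0.   -0.04] 0.999 q [-1.920e-01  3.870e-01  1.540e+00 -1.000e-03  1.203e+00 -1.230e-01]
19.075 [-1.920e-01  3.870e-01  1.540e+00 -1.000e-03  1.203e+00 -1.230e-01] [0.5634 0.0033 0.2975] [-0.03 -0.52 -0.  ]
[0.5668 0.0754 0.4216] [[0.998, -0.069, -0.008], [-0.069, -0.956, -0.284], [0.011, 0.284, -0.959]]
knob (0.5621687173843384, 0.002995627000927925) 0.018778353929519653 0.1723342562911415 1081
cover (0.5620145201683044, 0.0032116265501827) 0.11019886285066605
```

View pics/w12.png

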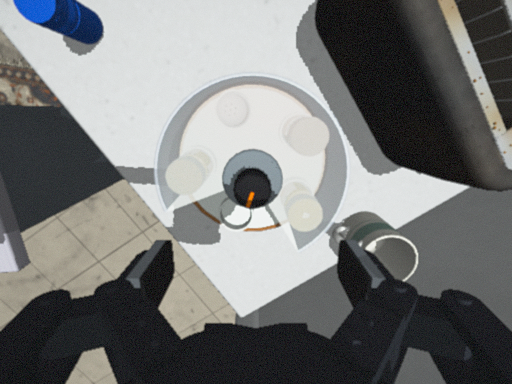

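View pics/s12.png

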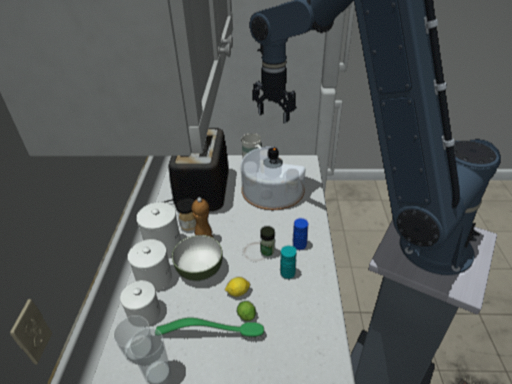

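```bash
python3 - <<'E'
from h import *
s=load('wrist')
cv2.imwrite('pics/w12z.png',cv2.resize(s['frame'][150:260,170:320,::-1],None,fx=5,fy=5,interpolation=cv2.INTER_CUBIC))
C=cloud(s)
o=(s['frame'][...,0].astype(int)-s['frame'][...,2]>90); o[:185]=0;o[212:]=0;o[:,:240]=0;o[:,262:]=0
vs,us=np.nonzero(o);P=C[vs,us];print(P.round(3)[:30],us.min(),us.max())
E
```

```text
[[ 0.56   0.003  0.173]
 [ 0.561  0.003  0.174]
 [ 0.562  0.003  0.173]
 [ 0.563  0.003  0.173]
 [ 0.56   0.003  0.173]
 [ 0.561  0.003  0.174]
 [ 0.562  0.003  0.174]
 [ 0.563  0.002  0.174]
 [ 0.559  0.001  0.172]
 [ 0.56   0.001  0.172]
 [ 0.561  0.002  0.175]
 [ 0.562  0.001  0.173]
 [ 0.562  0.002  0.174]
 [ 0.559  0.001  0.173]
 [ 0.56   0.001  0.174]
 [ 0.561  0.001  0.174]
 [ 0.561  0.     0.173]
 [ 0.562  0.     0.173]
 [ 0.559 -0.     0.173]
 [ 0.56  -0.     0.173]
 [ 0.56  -0.001  0.173]
 [ 0.561 -0.     0.175]
 [ 0.567  0.075  0.422]
 [ 0.557 -0.002  0.172]
 [ 0.559 -0.001  0.175]
 [ 0.559 -0.001  0.173]
 [ 0.56  -0.002  0.173]
 [ 0.561 -0.002  0.173]
 [ 0.557 -0.002  0.173]
 [ 0.558 -0.002  0.174]] 246 253
```

View pics/w12z.png

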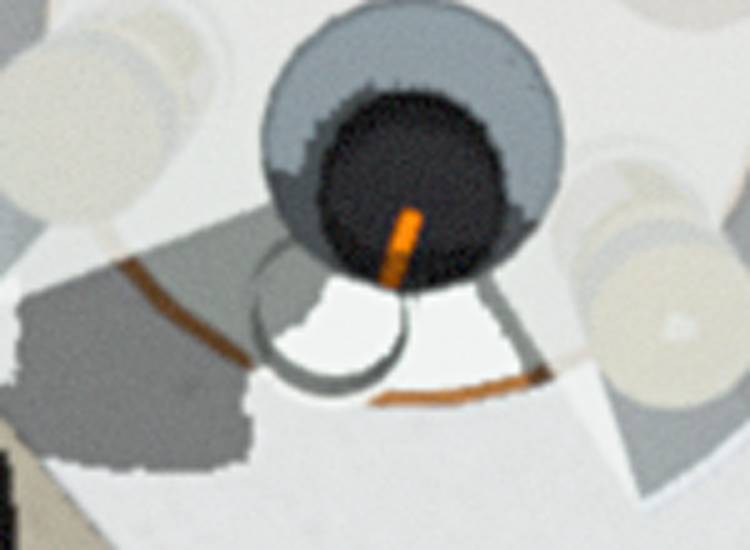

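```bash
python3 - <<'E'
from h import *
s=load('wrist')
p=onplane(s,236,213.3,.037);ax=np.array([.5621,.0031]);d=p[:2]-ax
print(p,np.linalg.norm(d),np.degrees(np.arctan2(d[1],d[0])))
a=np.radians(-111);print(ax+.078*np.array([np.cos(a),np.sin(a)]))
# cover opening edges -> bisector: radial edges corners
C=cloud(s)
for u,v in [(236,205),(240,215),(232,215),(250,225)]: print(C[v,u].round(4))
t=load('top')
# jar measures
C=cloud(t);m=(abs(C[...,2]-.096)<.006)&(np.hypot(C[...,0]-.42,C[...,1]-.272)<.04)
P=C[m];print('jar top',cv2.minEnclosingCircle(P[:,:2].astype(np.float32)),P.mean(0))
s=load('side');C=cloud(s);m=(abs(C[...,2]-.096)<.004)&(np.hypot(C[...,0]-.42,C[...,1]-.272)<.04)
P=C[m];print('jar side',cv2.minEnclosingCircle(P[:,:2].astype(np.float32)),P.mean(0))
E
python3 go.py .42 .273 .30 -76
```

```text
[ 0.53287646 -0.0671874   0.037     ] 0.07612052625990783 -112.57617679303199
[ 0.5341473  -0.06971927]
[ 0.5324 -0.0607  0.0179]
[ 0.5371 -0.0775  0.0181]
[ 0.5248 -0.0764  0.0184]
[ 0.5514 -0.0957  0.0172]
jar top ((0.42098358273506165, 0.2758637070655823), 0.021209677681326866) [0.42023938 0.27601317 0.0946676 ]
jar side ((0.41963881254196167, 0.2792045474052429), 0.02221532352268696) [0.41973843 0.28029707 0.09485161]
rv [-2.0000e-04  1.2575e+00  1.6000e-03] cm [-15.874  -0.744  25.9  ]
```

step_arm([
  [0,0.1,0,-1.5,0,2.5,-1],
  [0,0.25,0,-4,0,6.5,-1],
  [0,0.4,0,-6.5,0.5,10.5,-1],
  [0,0.57,0,-9,1,14.5,-1],
  [0,0.74,0,-11.5,2,18.5,-1],
  [0,0.9,0,-14,2.5,22.5,-1],
  [0,1.07,0,-15.5,3,25.2,-1],
  [0,1.2,0,-16,3.3,26.3,-1],
  [0,1.257,0,-16,3.3,26.3,-1],
  [0,1.257,0,-16,3.3,26.3,-1],
  [0,1.257,0,-16,3.3,26.3,-1],
])

```text
t: 20.6
tcp_pos: [0.4187, 0.2768, 0.2587]
tool_rot: [0.558, -0.435, 0.435, -0.557]
force: [-0.4, -0.0, 0.7]
finger_gap: 1.0
```

```bash
python3 st.py; python3 m.py w13.png; python3 - <<'E'
from h import *
s=load('wrist');C=cloud(s);m=(abs(C[...,2]-.0955)<.004)&(np.hypot(C[...,0]-.42,C[...,1]-.277)<.035)
P=C[m];print('jar',cv2.minEnclosingCircle(P[:,:2].astype(np.float32)),P.mean(0))
E
python3 go.py .42 .277 .2 -76
```

```text
20.6 [0.4187 0.2768 0.2587] F [-0.44 -0.01  0.73] M [-0.02 -0.    0.01] 1.0 q [ 3.620e-01  3.520e-01  1.725e+00 -1.000e-03  1.065e+00  1.688e+00]
20.6 [ 3.620e-01  3.520e-01  1.725e+00 -1.000e-03  1.065e+00  1.688e+00] [0.4187 0.2768 0.2587] [-0.44 -0.01  0.73]
[0.488  0.2948 0.3829] [[0.243, -0.931, -0.273], [-0.97, -0.233, -0.071], [0.002, 0.282, -0.959]]
jar ((0.42249369621276855, 0.27632516622543335), 0.021605640649795532) [0.42319177 0.27655541 0.09645514]
rv [0.0004 0.0007 0.0013] cm [-0.006  5.896  0.119]
```

View pics/w13.png

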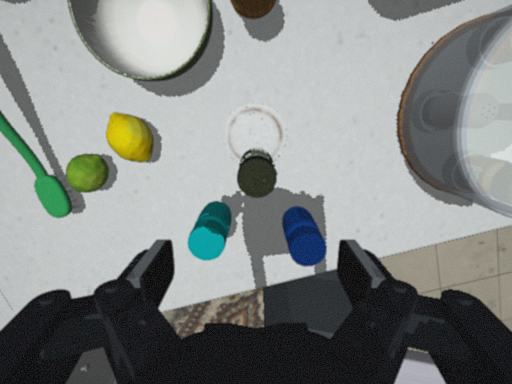

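```bash
python3 - <<'E'
from h import *
s=load('wrist')
a=np.radians(-76);X=np.array([np.cos(a),np.sin(a)]);Z=np.array([-np.sin(a),np.cos(a)]);j=np.array([.4225,.2765])
for n,u,v in [('tq',207,246),('bl',307,252)]:
    p=onplane(s,u,v,.095)[:2];print(n,p.round(3),'tool xz',((p-j)@X).round(3),((p-j)@Z).round(3))
E
python3 go.py .4225 .2765 .084 -76
```

```text
tq [0.331 0.312] tool xz -0.056 -0.08
bl [0.352 0.199] tool xz 0.059 -0.087
rv [0.0004 0.0007 0.0013] cm [ 0.088 17.496  0.354]
```

step_arm([
  [0,0,0,0.1,3,0.35,-1],
  [0,0,0,0.1,7,0.35,-1],
  [0,0,0,0.1,11,0.35,-1],
  [0,0,0,0.1,14,0.35,-1],
  [0,0,0,0.1,16.5,0.35,-1],
  [0,0,0,0.1,17.5,0.35,-1],
  [0,0,0,0.1,17.5,0.35,-0.3],
  [0,0,0,0.1,17.5,0.35,-0.15],
])

```text
t: 21.65
tcp_pos: [0.4232, 0.2766, 0.0848]
tool_rot: [-0.557, 0.434, -0.436, 0.558]
force: [-0.7, -0.6, 0.5]
finger_gap: 0.606
```

```bash
python3 st.py; python3 m.py w14.png;python3 go.py .4225 .2765 .084 -76
```

```text
21.65 [0.4232 0.2766 0.0848] F [-0.69 -0.58  0.54] M [ 0.03 -0.02  0.01] 0.606 q [ 0.358  0.641  1.864 -0.002  0.635  1.686]
21.65 [ 0.358  0.641  1.864 -0.002  0.635  1.686] [0.4232 0.2766 0.0848] [-0.69 -0.58  0.54]
[0.4922 0.2945 0.2092] [[0.243, -0.931, -0.271], [-0.97, -0.232, -0.07], [0.002, 0.28, -0.96]]
rv [-0.0018  0.0008  0.001 ] cm [-0.004  0.094 -0.075]
```

View pics/w14.png

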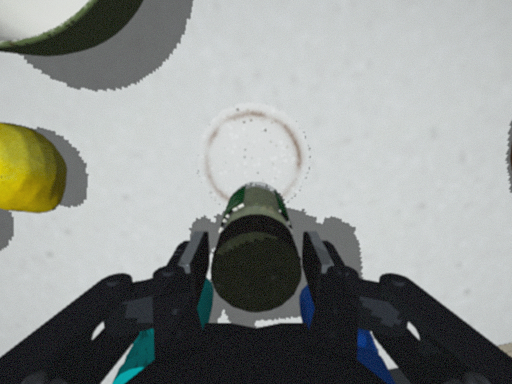

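```bash
python3 - <<'E'
from h import *
s=load('wrist');C=cloud(s);m=(abs(C[...,2]-.0955)<.004)&(np.hypot(C[...,0]-.4225,C[...,1]-.2765)<.024);m[:,:212]=0;m[:,302:]=0
P=C[m];print('jar',cv2.minEnclosingCircle(P[:,:2].astype(np.float32)),P.mean(0),P[:,:2].min(0),P[:,:2].max(0))
E
```

```text
jar ((0.4226856827735901, 0.2761325240135193), 0.02215414121747017) [0.42450954 0.27710011 0.0963547 ] [0.40081683 0.25545727] [0.44457993 0.29796084]
```

step_arm([
  [0,0,0,0,0,0,-0.05],
  [0,0,0,0,0,0,0.1],
  [0,0,0,0,0,0,0.3],
  [0,0,0,0,0,0,0.4],
], grip_force=30)

```text
t: 22.2
tcp_pos: [0.4238, 0.2769, 0.086]
tool_rot: [-0.557, 0.434, -0.436, 0.558]
force: [-0.2, -0.4, 6.0]
finger_gap: 0.488
```

```bash
python3 st.py
```

```text
22.2 [0.4238 0.2769 0.086 ] F [-0.2  -0.42  6.05] M [-0.04  0.16  0.02] 0.488 q [ 0.358  0.639  1.863 -0.002  0.636  1.686]
```

step_arm([
  [0,0,0,0,-1,0,0.4],
  [0,0,0,0,-4,0,0.4],
  [0,0,0,0,-8,0,0.4],
  [0,0,0,0,-12,0,0.4],
  [0,0,0,0,-15.5,0,0.4],
  [0,0,0,0,-17,0,0.4],
  [0,0,0,0,-17,0,0.4],
])

```text
t: 23.08
tcp_pos: [0.4236, 0.2771, 0.2576]
tool_rot: [-0.555, 0.433, -0.437, 0.559]
force: [0.1, -0.5, -1.0]
finger_gap: 0.496
```

```bash
python3 st.py;python3 m.py w15.png; python3 go.py .5341 -.0695 .26 -21
```

```text
23.075 [0.4236 0.2771 0.2576] F [ 0.05 -0.48 -0.97] M [-0.01  0.04 -0.05] 0.496 q [ 3.590e-01  3.560e-01  1.722e+00 -1.000e-03  1.056e+00  1.685e+00]
23.075 [ 3.590e-01  3.560e-01  1.722e+00 -1.000e-03  1.056e+00  1.685e+00] [0.4236 0.2771 0.2576] [ 0.05 -0.48 -0.97]
[0.4919 0.2947 0.3824] [[0.243, -0.933, -0.266], [-0.97, -0.233, -0.068], [0.001, 0.274, -0.962]]
rv [-0.004  -0.959   0.0029] cm [36.295 -0.322  2.38 ]
```

View pics/w15.png

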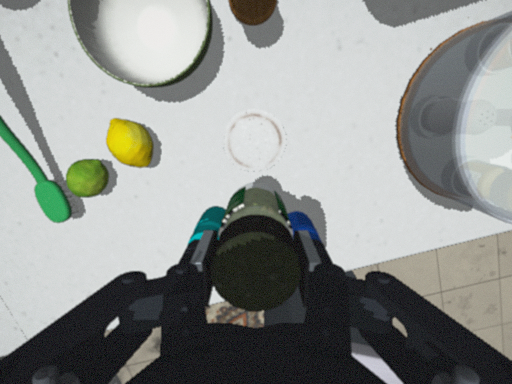

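```bash
python3 go.py .498 -.163 .265 -21
```

```text
rv [-0.004  -0.959   0.0029] cm [44.489 -0.844 -3.39 ]
```

step_arm([
  [0,-0.03,0,2,-0.3,-0.1,0.4],
  [0,-0.1,0,6,-0.8,-0.4,0.4],
  [0,-0.2,0,11,-0.8,-0.8,0.4],
  [0,-0.32,0,16,-0.8,-1.2,0.4],
  [0,-0.45,0,21.5,-0.8,-1.6,0.4],
  [0,-0.57,0,27,-0.8,-2,0.4],
  [0,-0.69,0,32.5,-0.8,-2.4,0.4],
  [0,-0.8,0,37.5,-0.8,-2.8,0.4],
  [-0.004,-0.9,0.003,41.5,-0.8,-3.2,0.4],
  [-0.004,-0.95,0.003,44,-0.8,-3.4,0.4],
  [-0.004,-0.959,0.003,44.5,-0.8,-3.4,0.4],
  [-0.004,-0.959,0.003,44.5,-0.8,-3.4,0.4],
])

```text
t: 24.62
tcp_pos: [0.4972, -0.1623, 0.2636]
tool_rot: [-0.695, 0.13, -0.128, 0.696]
force: [0.5, 0.9, -0.9]
finger_gap: 0.49
```

step_arm([
  [0,0,0,0,0,0,0.4],
  [0,0,0,0,0,0,0.4],
])

```text
t: 24.88
tcp_pos: [0.4969, -0.1611, 0.2635]
tool_rot: [-0.695, 0.13, -0.128, 0.696]
force: [-0.7, -0.1, -0.8]
finger_gap: 0.492
```

```bash
python3 st.py;python3 m.py w16.png; python3 k.py; python3 - <<'E'
from h import *
s=load('wrist');cv2.imwrite('pics/w16z.png',cv2.resize(s['frame'][60:260,160:360,::-1],None,fx=3,fy=3,interpolation=cv2.INTER_CUBIC))
C=cloud(s)
m=(abs(C[...,2]-.037)<.004)&(np.hypot(C[...,0]-.534,C[...,1]+.069)<.035)
P=C[m];print(m.sum(),'rim',cv2.minEnclosingCircle(P[:,:2].astype(np.float32)))
E
```

```text
24.875 [ 0.4969 -0.1611  0.2635] F [-0.7  -0.08 -0.81] M [0.05 0.02 0.01] 0.492 q [-5.280e-01  3.740e-01  1.670e+00  1.000e-03  1.101e+00 -1.620e-01]
24.875 [-5.280e-01  3.740e-01  1.670e+00  1.000e-03  1.101e+00 -1.620e-01] [ 0.4969 -0.1611  0.2635] [-0.7  -0.08 -0.81]
[ 0.5227 -0.0942  0.3879] [[0.934, -0.343, -0.103], [-0.358, -0.897, -0.261], [-0.003, 0.281, -0.96]]
knob (0.0, 0.0) 0.0 nan 0
cover (0.5559102296829224, -0.01210357341915369) 0.10880045592784882
379 rim ((0.53228360414505, -0.06944727897644043), 0.02638828568160534)k.py:5: RuntimeWarning: Mean of empty slice.
  P=C[m]; c,r=cv2.minEnclosingCircle(P[:,:2].astype(np.float32));print('knob',c,r,P[:,2].mean(),m.sum())
  ret = ret.dtype.type(ret / rcount)
```

View pics/w16.png

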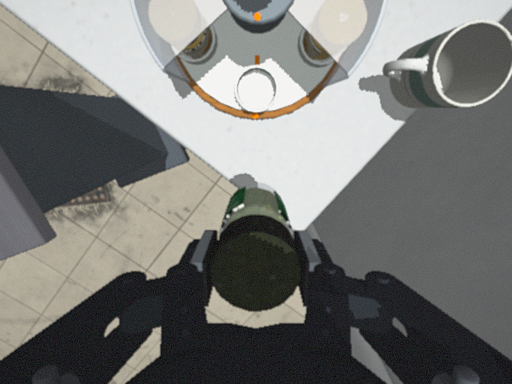

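View pics/w16z.png

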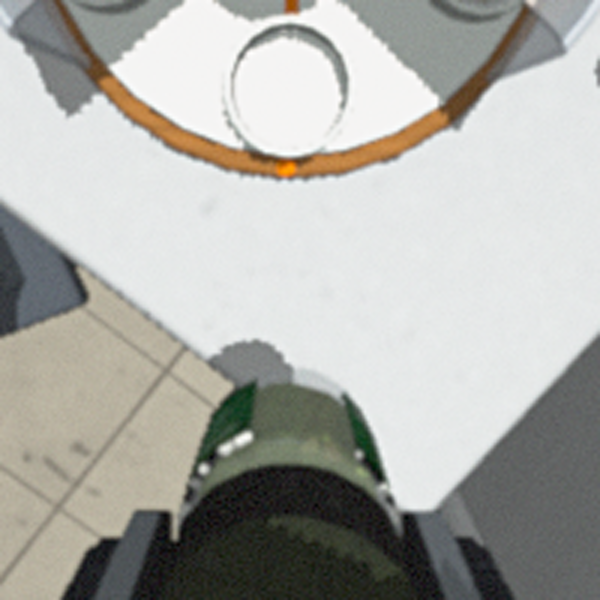

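```bash
python3 - <<'E'
from h import *
s=load('wrist');C=cloud(s);S=sense();M=R.from_quat(S['tool_rot']).as_matrix();D=(C-S['tcp_pos'])@M
m=(np.hypot(D[...,0],D[...,2])<.026)&(abs(D[...,1]+.0105)<.004);m[:,:210]=0;m[:,304:]=0
P=D[m];print('jar rel tool',cv2.minEnclosingCircle(P[:,[0,2]].astype(np.float32)),P.mean(0),m.sum())
# body bottom silhouette / tilt: columns
print(M.round(4))
m=(abs(C[...,2]-.037)<.0025)&(np.hypot(C[...,0]-.532,C[...,1]+.069)<.03)
P=C[m][:,:2];c,r=fit(P);print('rim fit',c,r,len(P))
Q=P[np.linalg.norm(P-c,axis=1)>.02];print(cv2.minEnclosingCircle(Q.astype(np.float32)))
E
```

```text
jar rel tool ((-1.405456532665994e-05, 0.0004932350129820406), 0.024325011298060417) [-0.00023068 -0.01030387  0.00103812] 6065
[[ 0.9337 -0.0025  0.3581]
 [-0.3581  0.0021  0.9337]
 [-0.003  -1.      0.001 ]]
rim fit [ 0.53223168 -0.06953074] 0.02469141107663989 360
((0.53228360414505, -0.06944727897644043), 0.02638828568160534)
```

```bash
python3 - <<'E'
from h import *
s=load('wrist');C=cloud(s);S=sense();M=R.from_quat(S['tool_rot']).as_matrix();D=(C-S['tcp_pos'])@M
m=(np.hypot(D[...,0],D[...,2])<.03)&(abs(D[...,1]+.0103)<.0025);m[:,:208]=0;m[:,305:]=0
im=s['frame'].copy();im[m]=(im[m]//2+np.array([120,0,0])).astype(np.uint8)
cv2.imwrite('pics/cap.png',cv2.resize(im[180:330,180:330,::-1],None,fx=4,fy=4))
P=D[m]
for z in np.arange(-.025,.03,.004):
    q=P[abs(P[:,2]-z)<.0015]
    if len(q)>3: print(z.round(3),len(q),q[:,0].min().round(4),q[:,0].max().round(4),q[:,1].mean().round(4))
E
```

```text
-0.021 103 -0.0094 0.0087 -0.0099
-0.017 263 -0.0152 0.0144 -0.0103
-0.013 375 -0.0179 0.0176 -0.0103
-0.009 451 -0.0216 0.0207 -0.0104
-0.005 492 -0.0215 0.0207 -0.0106
-0.001 511 -0.0215 0.0208 -0.0106
0.003 536 -0.0215 0.0206 -0.0105
0.007 533 -0.0215 0.0208 -0.0104
0.011 505 -0.0224 0.0219 -0.0102
0.015 398 -0.0158 0.0151 -0.0102
0.019 277 -0.0111 0.0112 -0.0096
```

View pics/cap.png

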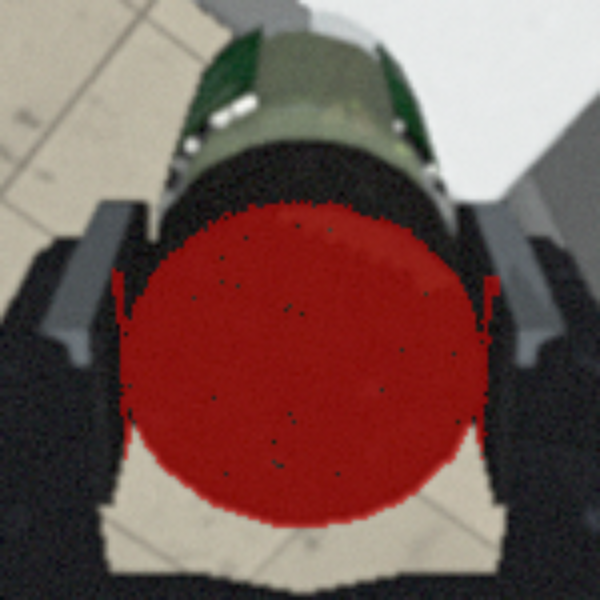

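```bash
python3 go.py .533 -.0687 .15 -21;
```

```text
rv [-0.001   0.0002 -0.003 ] cm [ 0.072 11.373  9.926]
```

step_arm([
  [0,0,0,0,0,1.5,0.4],
  [0,0,0,0,0,5,0.4],
  [0,0,0,0.07,0,8.5,0.4],
  [-0.001,0,-0.003,0.07,0.5,9.9,0.4],
  [-0.001,0,-0.003,0.07,3.5,9.93,0.4],
  [-0.001,0,-0.003,0.07,7,9.93,0.4],
  [-0.001,0,-0.003,0.07,10,9.93,0.4],
  [-0.001,0,-0.003,0.07,11.4,9.93,0.4],
  [-0.001,0,-0.003,0.07,11.4,9.93,0.4],
  [-0.001,0,-0.003,0.07,11.4,9.93,0.4],
])

```text
t: 26.18
tcp_pos: [0.5338, -0.0689, 0.1507]
tool_rot: [0.695, -0.128, 0.13, -0.695]
force: [-0.1, -0.3, -1.0]
finger_gap: 0.495
```

```bash
python3 st.py;python3 m.py w17.png; python3 go.py .533 -.0687 .125 -21; python3 -c "
from h import *
for n in ['top','side']:
  s=snap(n,n+'17.png')
s=load('side');cv2.imwrite('pics/s17z.png',cv2.resize(s['frame'][60:230,210:370,::-1],None,fx=3.5,fy=3.5,interpolation=cv2.INTER_CUBIC))"
```

```text
26.175 [ 0.5338 -0.0689  0.1507] F [-0.07 -0.31 -0.96] M [-0.02 -0.   -0.04] 0.495 q [-0.336  0.554  1.744  0.     0.841  0.03 ]
26.175 [-0.336  0.554  1.744  0.     0.841  0.03 ] [ 0.5338 -0.0689  0.1507] [-0.07 -0.31 -0.96]
[ 0.5591 -0.0017  0.275 ] [[0.934, -0.344, -0.099], [-0.358, -0.896, -0.264], [0.002, 0.282, -0.959]]
rv [-0.0001  0.0003  0.0026] cm [-0.101  2.588 -0.009]
```

View pics/w17.png

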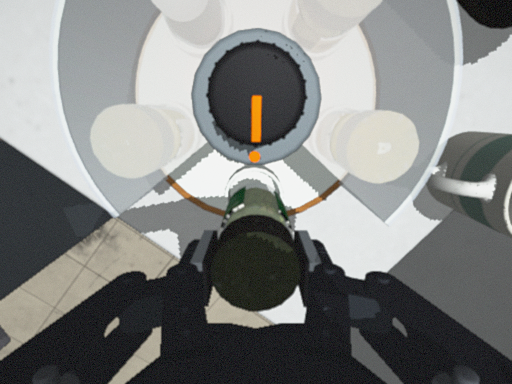

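View pics/s17z.png

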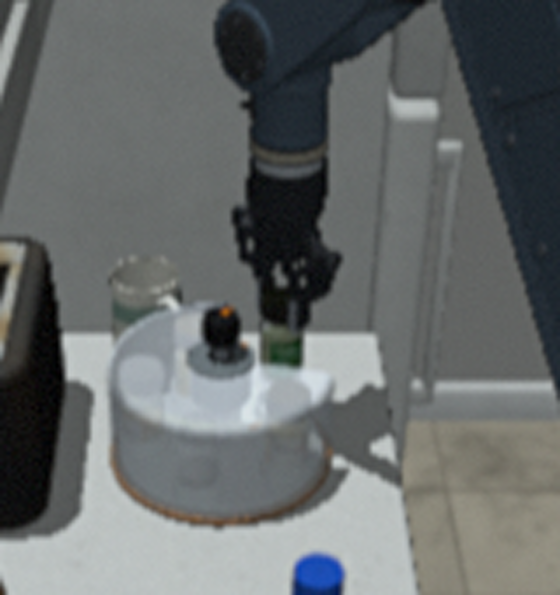

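step_arm([
  [0,0,0,-0.1,0.5,0,0.4],
  [0,0,0.0026,-0.1,1.5,0,0.4],
  [0,0,0.0026,-0.1,2.1,0,0.4],
  [0,0,0.0026,-0.1,2.2,0,0.4],
  [0,0,0.0026,-0.1,2.2,0,0.4],
])

```text
t: 26.95
tcp_pos: [0.5328, -0.0686, 0.1286]
tool_rot: [-0.695, 0.129, -0.129, 0.695]
force: [0.2, -0.3, -1.0]
finger_gap: 0.489
```

```bash
python3 st.py;python3 k.py; python3 m.py w18.png; python3 k.py; python3 go.py .533 -.0687 .1026 -21; python3 - <<'E'
from h import *
s=load('wrist');cv2.imwrite('pics/w18z.png',cv2.resize(s['frame'][100:300,160:360,::-1],None,fx=3,fy=3,interpolation=cv2.INTER_CUBIC))
E
```

```text
26.95 [ 0.5328 -0.0686  0.1286] F [ 0.21 -0.28 -0.96] M [ 0.01 -0.01  0.09] 0.489 q [-0.336  0.59   1.76   0.     0.792  0.03 ]
knob (0.5617023706436157, 0.003253792878240347) 0.018842143937945366 0.1724069970271732 7787
cover (0.5617748498916626, 0.0034765969030559063) 0.1097889095544815
26.95 [-0.336  0.59   1.76   0.     0.792  0.03 ] [ 0.5328 -0.0686  0.1286] [ 0.21 -0.28 -0.96]
[ 0.5584 -0.0014  0.2529] [[0.934, -0.344, -0.101], [-0.358, -0.896, -0.263], [-0.0, 0.282, -0.96]]
knob (0.5618053674697876, 0.0033132843673229218) 0.01883590966463089 0.1724430788085012 12578
cover (0.5618184804916382, 0.0031315679661929607) 0.11004528403282166
rv [-0.0001  0.0002 -0.0001] cm [ 0.01   2.621 -0.009]
```

View pics/w18z.png

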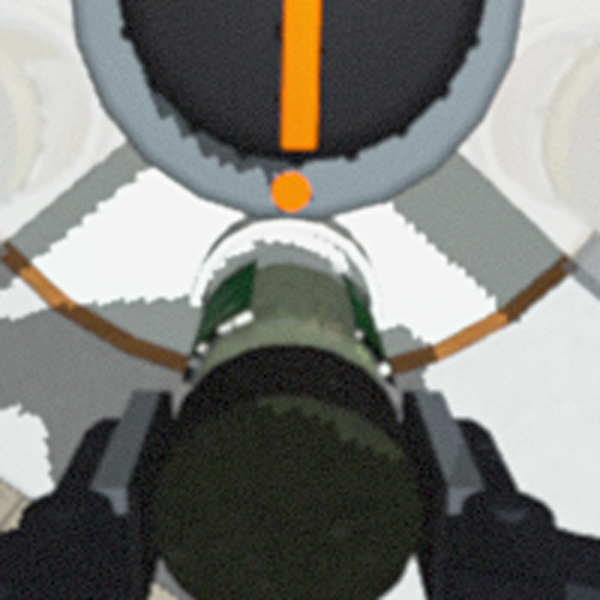

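step_arm([
  [0,0,0,0,0.4,0,0.4],
  [0,0,0,0,0.8,0,0.4],
  [0,0,0,0,1.1,0,0.4],
  [0,0,0,0,1.3,0,0.4],
  [0,0,0,0,1.4,0,0.4],
])

```text
t: 27.62
tcp_pos: [0.5329, -0.0686, 0.1146]
tool_rot: [-0.695, 0.129, -0.129, 0.695]
force: [0.3, 0.2, -0.6]
finger_gap: 0.489
```

```bash
python3 st.py; python3 go.py .533 -.0687 .1026 -21; python3 m.py w19.png;  python3 - <<'E'
from h import *
s=load('wrist');cv2.imwrite('pics/w19z.png',cv2.resize(s['frame'][100:300,160:360,::-1],None,fx=3,fy=3,interpolation=cv2.INTER_CUBIC))
E
```

```text
27.625 [ 0.5329 -0.0686  0.1146] F [ 0.28  0.22 -0.64] M [-0.02 -0.03 -0.01] 0.489 q [-0.336  0.614  1.768  0.     0.76   0.03 ]
rv [-0.0001  0.0003 -0.0003] cm [ 0.013  1.203 -0.01 ]
27.625 [-0.336  0.614  1.768  0.     0.76   0.03 ] [ 0.5329 -0.0686  0.1146] [ 0.28  0.22 -0.64]
[ 0.5584 -0.0014  0.2389] [[0.934, -0.344, -0.101], [-0.358, -0.896, -0.263], [-0.0, 0.282, -0.96]]
```

View pics/w19z.png

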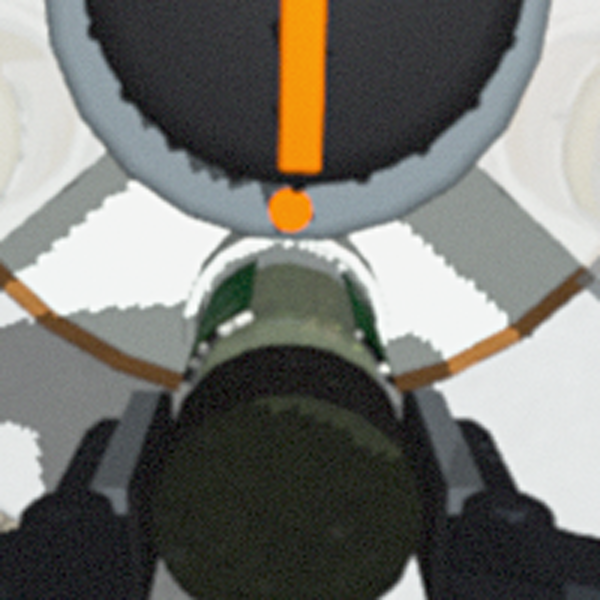

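step_arm([
  [0,0,0,0,0.3,0,0.4],
  [0,0,0,0,0.6,0,0.4],
  [0,0,0,0,0.8,0,0.4],
  [0,0,0,0,0.95,0,0.4],
  [0,0,0,0,1.0,0,0.4],
])

```text
t: 28.3
tcp_pos: [0.5328, -0.0685, 0.1045]
tool_rot: [-0.695, 0.129, -0.129, 0.695]
force: [0.2, -0.5, -0.6]
finger_gap: 0.495
```

step_arm([
  [0,0,0,0,0.1,0,0.4],
  [0,0,0,0,0.15,0,0.4],
])

```text
t: 28.55
tcp_pos: [0.5329, -0.0686, 0.103]
tool_rot: [-0.695, 0.129, -0.129, 0.695]
force: [-0.6, 0.2, 2.0]
finger_gap: 0.491
```

step_arm([
  [0,0,0,0,0.1,0,0.4],
  [0,0,0,0,0.12,0,0.4],
])

```text
t: 28.8
tcp_pos: [0.5336, -0.069, 0.103]
tool_rot: [0.695, -0.128, 0.129, -0.695]
force: [-0.8, -0.4, 7.2]
finger_gap: 0.491
```

step_arm([
  [0,0,0,0,0,0,0.4],
  [0,0,0,0,0,0,0.05],
  [0,0,0,0,0,0,-0.15],
  [0,0,0,0,0,0,-0.3],
  [0,0,0,0,0,0,-0.3],
])

```text
t: 29.42
tcp_pos: [0.5335, -0.0689, 0.1028]
tool_rot: [0.695, -0.128, 0.129, -0.695]
force: [-0.2, -0.1, 0.3]
finger_gap: 0.647
```

```bash
python3 st.py; python3 m.py w20.png
```

```text
29.425 [ 0.5335 -0.0689  0.1028] F [-0.16 -0.14  0.25] M [-0.   -0.06  0.05] 0.647 q [-0.336  0.634  1.774 -0.     0.732  0.03 ]
29.425 [-0.336  0.634  1.774 -0.     0.732  0.03 ] [ 0.5335 -0.0689  0.1028] [-0.16 -0.14  0.25]
[ 0.5588 -0.0017  0.2271] [[0.934, -0.344, -0.099], [-0.358, -0.896, -0.264], [0.002, 0.282, -0.959]]
```

View pics/w20.png

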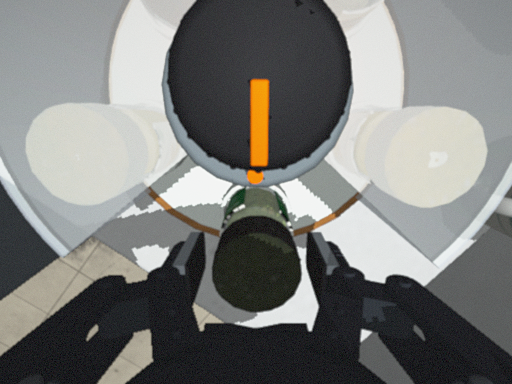

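Free and centred between the fingers; back off straight up.

step_arm([
  [0,0,0,0,-1,0,-0.3],
  [0,0,0,0,-4,0,-0.3],
  [0,0,0,0,-8,0,-0.4],
  [0,0,0,0,-12,0,-0.5],
  [0,0,0,0,-16,0,-0.5],
  [0,0,0,0,-17,-3,-0.5],
  [0,0,0,0,-17,-6,-0.5],
  [0,0,0,0,-17,-8,-0.5],
  [0,0,0,0,-17,-8,-0.5],
  [0,0,0,0,-17,-8,-0.5],
])

```text
t: 30.72
tcp_pos: [0.5047, -0.143, 0.2732]
tool_rot: [0.695, -0.128, 0.129, -0.695]
force: [0.6, 0.8, 0.4]
finger_gap: 0.749
```

```bash
python3 st.py; python3 m.py w21.png; python3 k.py; python3 - <<'E'
from h import *
s=load('wrist');C=cloud(s);m=(abs(C[...,2]-.113)<.0035)&(np.hypot(C[...,0]-.5323,C[...,1]+.069)<.03)&(s['frame'].max(2)<110)
P=C[m];print('jar',cv2.minEnclosingCircle(P[:,:2].astype(np.float32)),P.mean(0))
A=np.c_[P[:,:2]-P[:,:2].mean(0),np.ones(len(P))];print('slope',np.linalg.lstsq(A,P[:,2],rcond=None)[0])
s=snap('side','s21.png')
E
```

```text
30.725 [ 0.5047 -0.143   0.2732] F [0.56 0.85 0.37] M [0.05 0.03 0.03] 0.749 q [-4.890e-01  3.630e-01  1.657e+00  1.000e-03  1.120e+00 -1.240e-01]
30.725 [-4.890e-01  3.630e-01  1.657e+00  1.000e-03  1.120e+00 -1.240e-01] [ 0.5047 -0.143   0.2732] [0.56 0.85 0.37]
[ 0.53   -0.0758  0.3975] [[0.934, -0.344, -0.099], [-0.358, -0.896, -0.263], [0.002, 0.282, -0.96]]
knob (0.558850884437561, -0.005116207525134087) 0.015735354274511337 0.17131595528396046 523
cover (0.5614080429077148, 0.0019031717674806714) 0.11000572890043259
jar ((0.5332911610603333, -0.07059434056282043), 0.021203866228461266) [ 0.53298757 -0.07039511  0.11354852]
slope [0.00165881 0.00183257 0.11354852]
```

View pics/w21.png

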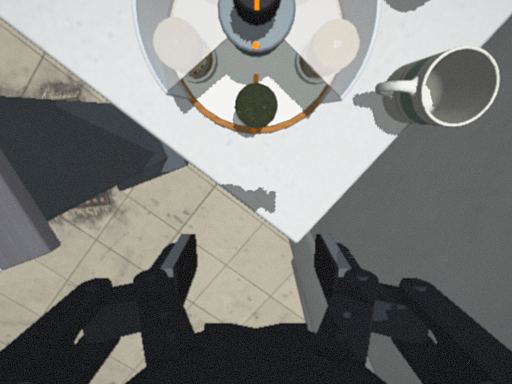

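View pics/s21.png

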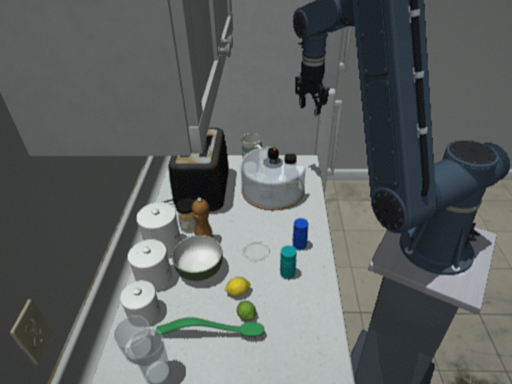

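```bash
python3 -c "
from station import *
print(sign_off())"
```

```text
the job is handed in; nothing more can be done
None
```

The green-labelled jar is standing in the empty well, the carousel is locked with that well in the opening, and the job is handed in. The robot's clock read about 31 s of the 72 s allowed.

**Turning the carousel:** I pressed the knob in small steps until the rubber stop was felt, with about 11 N measured at the wrist. I turned it counter-clockwise, the shorter way, by 2 × 72° in two grasps. Each time I let the knob rise back to about 172 mm, where it locked.

**Placing the jar:** I gripped it by the cap and lowered it into the well until the floor was felt. The wrist force rose to about 7 N on the last step. I then let go and backed away.

**Last checks (camera):**

| Check | Result |
|---|---|
| Jar top height | 113.5 mm (113 mm expected when fully down) |
| Jar tilt | about 0.002 rad |
| Jar centre from the measured well centre | about 1.6 mm |
| Orange pointer, dot and bar | in line with the jar |
| Gripper | touching nothing |
| Bystanders | none looked moved in the side and wrist views (not measured) |

**Disagreements:**
- My first crude estimate of the axis from the top camera was about 6 mm off the wrist-camera one. I used the wrist-camera value, which repeated to within about 1 mm.
- In the final wrist picture the knob was cut off at the image edge, so that fit of its centre was unreliable. It still read about 171 mm high. The earlier full view after the last turn gave 172.3–172.4 mm.

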